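Pack the pH calibration caddy

ROBOT

A 6-joint arm with a two-finger parallel gripper is mounted at the origin on a cart in front of the work surface, level with it; the furniture and walls round the work are solid. World frame = base frame: x ahead of the robot, y to its left, z up, the work surface at z = 0. Lengths are in m, angles in rad, forces in N, time in s.
With the tool pointing down it reaches from about 0.375 to 0.9 m from the base axis. Payload 3.1 kg.
Tool frame: the origin (TCP) lies midway between the tips of the shut fingers; the grasp point (between the pads) lies 19 mm behind it (manip.hold_point_z is the distance from the TCP to the grasp point, in m); z points along the fingers, y is the direction in which the jaws open and shut (so a half turn about z gives the same grasp; the last joint's range is limited). The gripper opens to 85 mm and grips with 20 to 120 N. Pads are 22 mm wide; open, the fingers measure 114 mm over their backs; the gripper's body (76 mm by 85 mm) begins 54 mm behind the grasp point. The pads swing forward as they close: fully open they stand 13 mm farther back than shut.
Start: joints at [-1.335, 0.527, 1.433, -0, 1.181, -0.178], TCP at [0.251, -0.572, 0.231] pointing down, gripper open.
Joint ranges: [-3.08, 3.08], [-0.75, 2.2], [0.22, 2.44], [-1.43, 4.57], [0, 2.65], [-2.85, 2.85]. Speed limits (rad/s): [2.79, 2.79, 3.14, 3.14, 3.14, 3.14].

INTERFACE

Orientations are given as a unit quaternion [x, y, z, w].
In Python, from station import manip gives the robot as it stands.
- The arm moves only by the tool drive_tool, never from a script. Its argument "motion" is one flat list of numbers, 7 for each row, row after row: the shift along the tool's x, y, z in mm, then the turn, a rotation vector about the tool's x, y, z in degrees, then the finger opening in mm, from 0 to 85.4. A call has 1 to 8 rows; each row is the pose to reach, as a shift and turn from the pose measured when the call began, along the tool's axes at that moment; what a row does not reach only later rows make up. A row lasts 1/8 s, in which the tool goes at most 62.5 mm and 10.7 degrees, less where a joint would pass 70% of its speed; a pose out of reach is approached as far as the arm can. A call with a gripper value outside its range is refused whole. The fingers move at their own pace and stop on an object; "force" is the grip in N (left out, the last holds). Time passes only in rows, so rows that repeat a pose let the fingers close. It gives the time, the measured TCP pose, the force and the opening at its end, in the units of the state.
- manip.sense(): the state, without advancing time (a new reading comes with each control period).
- manip.snapshot(name): name is "side" or "top" or "wrist"; returns a dict with "color" (480x640x3 uint8, red, green, blue), "fx", "fy", "cx", "cy" (pixels), "view" (4x4, takes a point from world to camera coordinates). Camera axes: x right, y up, looking along -z (the intrinsics and any distortion apply to the point x, -y, -z); pixel columns grow to the right and rows downward; lengths in m; the calibration is good to about 2 mm. A picture is of the moment at which its call begins. There is no depth.
- manip.sign_off(): hands the job in, once; it reports no verdict.
The state is a dict: "t": time; "q": joint angles; "qd": joint speeds; "tau": joint torques, N m; "tcp_pos": TCP position; "tool_rot": TCP orientation; "force": force on the tool from outside, world axes, zero at the start; "ft_torque": the same for the moment, N m; "finger_gap": opening from 0.0 (shut) to 1.0 (fully open).
Only numpy, scipy, OpenCV 4.12 (cv2) and the standard library are available. Lean on these libraries where they do the work, as an engineer would, in place of code of your own. Each camera call takes 0.05 s, during which the arm holds its last target.

TASK

Gather the calibration kit from the front of the worktop into the white caddy: stand the small square red-capped bottle in the red insert, the small square green-capped bottle in the green insert, the amber dropper bottle in the black insert and the smaller of the two blue-capped glass bottles in the blue insert, each upright and right down on the floor of its pocket. Set them down gently, without dropping or tipping them over, and leave the larger blue-capped bottle and the red-capped round glass bottle standing where they are; they do not belong to the kit, nor does anything at the back of the bench.

Things in the scene. Friction and masses are not known exactly. Their poses are not given: they have to be found in the camera images.
- buffer_red: small square pink plastic buffer bottle with red screw cap: body 38 x 38 mm and 74 mm high with rounded edges, cap 31 mm wide on top, 86 mm high in all; about 90 g (70 to 120 g); x and y are square to the body's flat sides. Origin: centre of its underside; z up through the cap. Stands upright and loose on the worktop at the start.
- buffer_green: small square pale green plastic buffer bottle with green screw cap: body 38 x 38 mm and 74 mm high with rounded edges, cap 31 mm wide on top, 86 mm high in all; about 90 g (70 to 120 g); x and y are square to the body's flat sides. Origin: centre of its underside; z up through the cap. Stands upright and loose on the worktop at the start.
- dropper: round amber glass dropper bottle with black rubber teat: body 32 mm in diameter, full width up to about 55 mm, narrowing above to a collar; the teat, 11 mm thick, runs from 74 to 100 mm; about 50 g. Origin: centre of its underside; z up through the cap. Stands upright and loose on the worktop at the start.
- bottle_blue_small: the smaller of the two round clear glass bottles with blue screw caps (colourless contents): body 56 mm in diameter to 74 mm, cap 43 mm in diameter from 74 to 113 mm, the full height; about 200 g (150 to 270 g). Origin: centre of its underside; z up through the cap. Stands upright and loose on the worktop at the start.
- bottle_blue_large: look-alike that stays where it is: the larger, blue-capped round glass bottle with cream contents and a label, body 67 mm in diameter to 87 mm, cap 49 mm in diameter, 139 mm high in all; 0.33 kg. Origin: centre of its underside; z up through the cap. Stands upright and loose on the worktop at the start.
- bottle_red: look-alike that stays where it is: round clear glass bottle with red screw cap, pale blue contents and a label, body 56 mm in diameter to 71 mm, cap 42 mm in diameter, 109 mm high in all; 0.2 kg. Origin: centre of its underside; z up through the cap. Stands upright and loose on the worktop at the start.
- insert_red: red insert, 86 x 86 x 34 mm, fixed; central square pocket 56 x 56 mm, 26 mm deep, floor 8 mm above the origin; for the small square red-capped bottle. One of four, two by two in varying order, 87 mm between centres, in a fixed white tray 186 x 186 mm; tops 39 mm above the worktop. Origin: centre of its underside, 5 mm above the worktop; x, y along its sides, z up.
- insert_green: green insert, 86 x 86 x 34 mm, fixed; central square pocket 56 x 56 mm, 26 mm deep, floor 8 mm above the origin; for the small square green-capped bottle. One of four, two by two in varying order, 87 mm between centres, in a fixed white tray 186 x 186 mm; tops 39 mm above the worktop. Origin: centre of its underside, 5 mm above the worktop; x, y along its sides, z up.
- insert_black: black insert, 86 x 86 x 34 mm, fixed; central square pocket 50 x 50 mm, 26 mm deep, floor 8 mm above the origin; for the amber dropper bottle with the black teat. One of four, two by two in varying order, 87 mm between centres, in a fixed white tray 186 x 186 mm; tops 39 mm above the worktop. Origin: centre of its underside, 5 mm above the worktop; x, y along its sides, z up.
- insert_blue: blue insert, 86 x 86 x 34 mm, fixed; central square pocket 74 x 74 mm, 26 mm deep, floor 8 mm above the origin; for the smaller blue-capped glass bottle. One of four, two by two in varying order, 87 mm between centres, in a fixed white tray 186 x 186 mm; tops 39 mm above the worktop. Origin: centre of its underside, 5 mm above the worktop; x, y along its sides, z up.
There are look-alikes about, which are no part of the job. What is shaped like the dropper but yellow is not meant. What is shaped like the bottle_blue_small but yellow is not meant.

How it is judged:
By the outcome, as a careful person would: the job done as asked, in the order asked, and still so for the second after the job is handed in, with the robot touching nothing.
It also fails if it takes over 120 s, if anything falls off the work surface, if the arm or the gripper's body presses on something with over 40 N, if the wrist force passes 120 N, or if a joint passes its speed limit or range.

## Working session

There is one attempt and no reset: what is moved stays moved. The work goes in short steps, Python scripts to look and compute and a tool call to move; the robot and the scene stay as the last step left them, time stands still between calls to the robot, and variables do not carry over. Pictures are saved under pics/ and viewed, and the job is handed in when it is done.

Besides the shell and the picture viewer there is one more tool, called after ">>>" by a JSON object that holds its "method" and its "body". drive_tool: Moves the arm, as the interface text tells. Its arguments: {"type":"object","properties":{"motion":{"type":"array","items":{"type":"number"}},"force":{"type":"number"}},"required":["motion"]}

```bash
mkdir -p pics; ls; python3 - <<'E'
from station import manip
import cv2
print(manip.sense(), manip.hold_point_z)
for n in ["side","top","wrist"]:
    s=manip.snapshot(n); cv2.imwrite(f"pics/{n}0.png",s["color"][:,:,::-1])
    print(n,s["fx"],s["fy"],s["cx"],s["cy"],[k for k in s]); print(s["view"])
E
```

```text
pics
{'t': 0.0, 'q': array([-1.33554308e+00,  5.28450313e-01,  1.43393076e+00, -2.08662033e-05,
        1.18141223e+00, -1.78473127e-01]), 'qd': array([ 5.61920569e-04,  1.43396778e-03, -2.82185850e-05, -1.97698009e-03,
       -1.40779733e-03,  1.19164146e-03]), 'tau': array([-2.13842824e-03, -4.42357099e+01, -1.78024095e+01, -2.11633451e-04,
        8.42261827e-03, -4.86239230e-06]), 'tcp_pos': array([ 0.25112787, -0.5715251 ,  0.23033432]), 'tool_rot': array([ 9.78678593e-01,  2.05394744e-01, -4.08779863e-05, -1.09960871e-03]), 'force': array([0.03301157, 0.68720847, 0.17049718]), 'ft_torque': array([ 0.0332797 , -0.00139999,  0.00382276]), 'finger_gap': 1.0017682237290813} 0.0187
side 454.1739367258854 454.1739367258854 326.12841093393365 242.5446082243315 ['color', 'fx', 'fy', 'cx', 'cy', 'view']
[[-0.88559264 -0.46364662 -0.02752259  0.47213247]
 [ 0.17655012 -0.39084604  0.90336561 -0.14023977]
 [-0.4295995   0.79515482  0.42798724 -0.8697557 ]
 [ 0.          0.          0.          1.        ]]
top 434.7608847217946 434.7608847217946 322.47885389939336 236.2727441332612 ['color', 'fx', 'fy', 'cx', 'cy', 'view']
[[ 0.01617    -0.9995939  -0.02346394  0.02868073]
 [ 0.99821789  0.01479068  0.05781252 -0.50582048]
 [-0.05744199 -0.02435695  0.99805168 -0.92862002]
 [ 0.          0.          0.          1.        ]]
wrist 421.54860671703415 421.54860671703415 317.6242585615368 237.48344508192363 ['color', 'fx', 'fy', 'cx', 'cy', 'view']
[[ 0.40278687 -0.91529224 -0.00168884 -0.62496271]
 [ 0.87506678  0.38562479 -0.29249215  0.03834497]
 [ 0.26836705  0.11633415  0.95626643 -0.37964685]
 [ 0.          0.          0.          1.        ]]
```

View pics/top0.png

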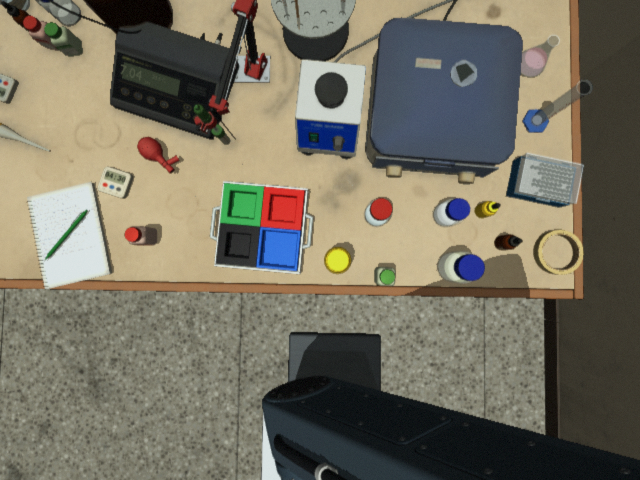

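View pics/side0.png

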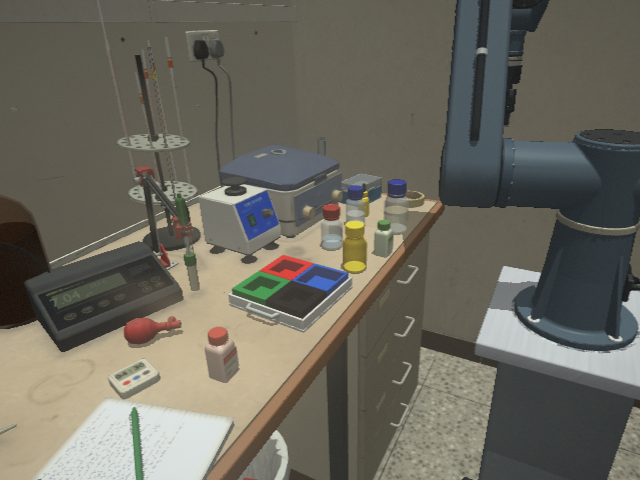

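View pics/wrist0.png

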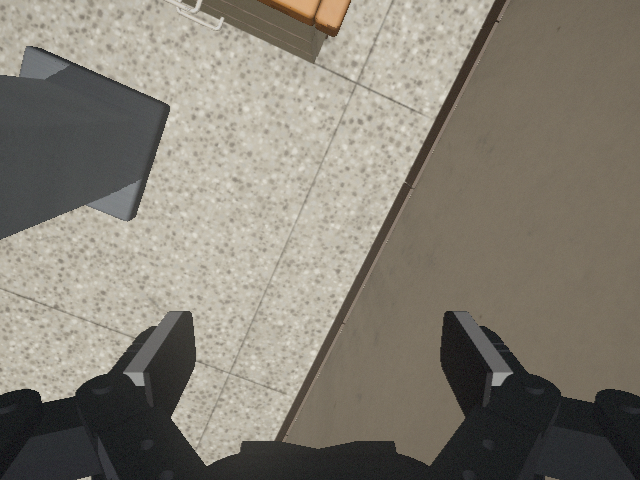

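```bash
python3 - <<'E'
import cv2
im=cv2.imread("pics/top0.png")
def z(n,x0,y0,x1,y1,k):
    cv2.imwrite(f"pics/{n}.png",cv2.resize(im[y0:y1,x0:x1],None,fx=k,fy=k,interpolation=cv2.INTER_CUBIC))
z("za",320,185,530,290,3.8); z("zb",110,175,320,280,3.8)
E
```

```text
(no output)
```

View pics/za.png

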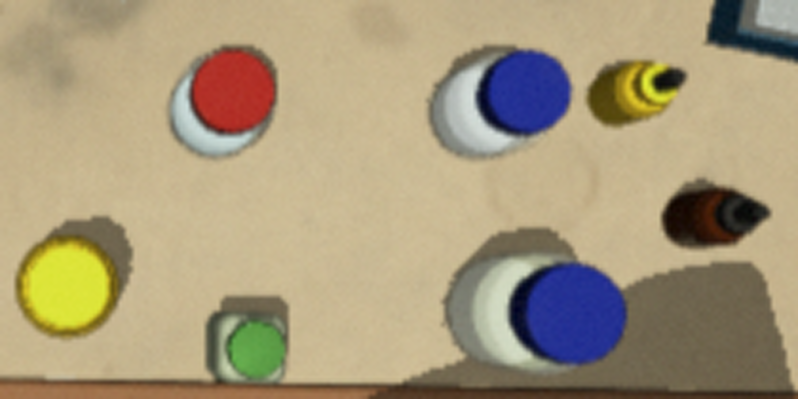

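View pics/zb.png

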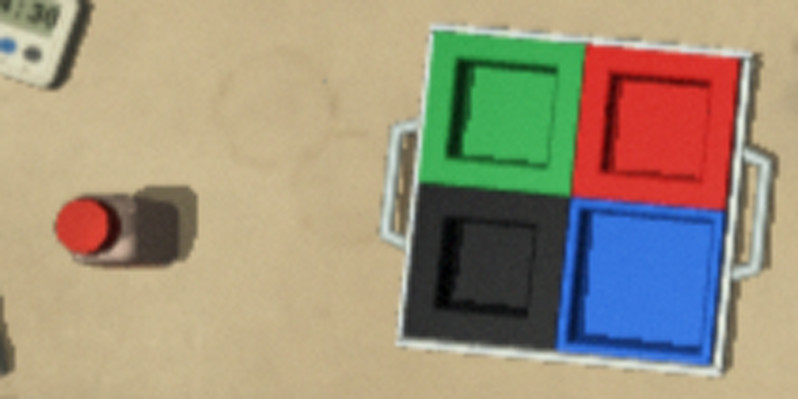

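```bash
cat > h.py <<'E'
import numpy as np, cv2
from station import manip
from scipy.spatial.transform import Rotation as R
def ray(s,u,v,z):
    V=np.array(s["view"]); Rm,t=V[:3,:3],V[:3,3]
    d=Rm.T@np.array([(u-s["cx"])/s["fx"],-(v-s["cy"])/s["fy"],-1]); o=-Rm.T@t
    return o+d*(z-o[2])/d[2]
def proj(s,p):
    c=np.array(s["view"])@np.append(p,1); return s["cx"]-s["fx"]*c[0]/c[2], s["cy"]+s["fy"]*c[1]/c[2]
def blob(s,hr,roi,sat=120,val=60,z=None):
    hsv=cv2.cvtColor(s["color"],cv2.COLOR_RGB2HSV); h=hsv[...,0].astype(int)
    m=((h-hr[0])%180<=(hr[1]-hr[0])%180)&(hsv[...,1]>sat)&(hsv[...,2]>val)
    x0,y0,x1,y1=roi; mm=np.zeros_like(m); mm[y0:y1,x0:x1]=m[y0:y1,x0:x1]
    n,l,st,c=cv2.connectedComponentsWithStats(mm.astype(np.uint8))
    i=1+np.argmax(st[1:,4]); return c[i],st[i],(l==i)
E
python3 - <<'E'
from h import *
s=manip.snapshot("top")
def f(n,hr,roi,z,**k):
    c,st,m=blob(s,hr,roi,**k); print(n,c.round(1),st, ray(s,*c,z).round(4)); return m
f("bred",(170,6),(110,215,150,255),.086,sat=150)
f("bgreen",(45,75),(370,262,400,290),.086,sat=130)
f("red round",(170,6),(355,190,400,230),.109,sat=150)
f("small blue",(110,130),(425,190,475,230),.113,sat=150)
f("large blue",(110,130),(435,245,495,290),.139,sat=150)
for n,hr,roi in [("ired",(172,6),(255,180,315,235)),("igreen",(45,80),(210,175,270,235)),("iblue",(100,118),(250,220,315,280))]:
    m=f(n,hr,roi,.039,sat=100)
    pts=np.argwhere(m)[:,::-1].astype(np.float32)
    r=cv2.minAreaRect(pts); b=cv2.boxPoints(r)
    w=np.array([ray(s,*p,.039) for p in b]); print(r, w.mean(0).round(4), w[:,:2].round(4).tolist())
print("dropper base/teat", ray(s,320+688/3.8,185+222/3.8,0.03), ray(s,320+745/3.8,185+213/3.8,.1))
print("large cap",ray(s,465,267,.139),"edge",ray(s,320,281,0))
E
```

```text
bred [131.7 233.9] [125 227  14  15 170] [0.5002 0.4219 0.086 ]
bgreen [387.  276.4] [380 270  15  14 151] [ 0.4232 -0.0948  0.086 ]
red round [380.9 208.6] [371 198  21  22 365] [ 0.5558 -0.0791  0.109 ]
small blue [458.2 208.7] [448 199  22  21 355] [ 0.557  -0.2279  0.113 ]
large blue [470.5 267.2] [458 255  26  25 537] [ 0.4446 -0.243   0.139 ]
ired [282.4 207.8] [ 261  187   44   43 1627] [0.5633 0.1223 0.039 ]
((282.3505554199219, 207.81912231445312), (40.76791000366211, 39.867225646972656), 5.440331935882568) [0.5634 0.1224 0.039 ] [[0.5244, 0.1687], [0.6095, 0.1627], [0.6023, 0.0758], [0.5174, 0.0822]]
igreen [242.1 204.8] [ 220  183   44   44 1548] [0.5687 0.2085 0.039 ]
((241.54457092285156, 204.55445861816406), (39.801490783691406, 40.79652404785156), 5.710593223571777) [0.5693 0.2098 0.039 ] [[0.5293, 0.2554], [0.6166, 0.2493], [0.6091, 0.1639], [0.522, 0.1705]]
iblue [277.8 248.7] [ 256  227   45   44 1692] [0.4762 0.13   0.039 ]
((277.81683349609375, 248.67303466796875), (41.858219146728516, 40.43607711791992), 5.440331935882568) [0.4764 0.1301 0.039 ] [[0.4371, 0.1774], [0.5226, 0.1714], [0.5154, 0.0826], [0.4303, 0.089]]
dropper base/teat [ 0.49491309 -0.34154246  0.03      ] [ 0.49667514 -0.3437718   0.1       ]
large cap [ 0.44479124 -0.23293683  0.139     ] edge [0.40789808 0.04072689 0.        ]
```

>>> {"method": "drive_tool", "body": {"motion": [50,-40,-20,0,0,-8,85,110,-90,-20,0,0,-18,85,165,-133,-20,0,0,-28,85,215,-172,-20,0,0,-38,85,265,-212,-20,0,0,-48,85,315,-250,-20,0,0,-58,85,365,-290,-20,0,0,-66,85,410,-325,-20,0,0,-66,85]}}

```text
t: 1.2
tcp_pos: [0.4843, -0.1307, 0.2513]
tool_rot: [0.709, 0.706, 0.0, -0.0]
force: [0.8, -0.0, 1.0]
finger_gap: 0.995
```

```bash
cat >> h.py <<'E'
def st():
    s=manip.sense(); r=R.from_quat(s["tool_rot"]); m=r.as_matrix()
    print("t",round(s["t"],2),"tcp",s["tcp_pos"].round(4),"yaw",round(np.degrees(np.arctan2(m[1,0],m[0,0])),2),"tilt",np.degrees(np.arccos(-m[2,2])).round(2),"gap",round(s["finger_gap"]*85.4,1),"F",s["force"].round(1),"q",s["q"].round(2)); return s
def to(p,yaw):
    s=manip.sense(); r=R.from_quat(s["tool_rot"]); 
    d=r.inv().apply(np.array(p)-s["tcp_pos"])*1000
    tg=R.from_euler("z",yaw,degrees=True)*R.from_quat([1,0,0,0])
    print("to",p,yaw,"shift",d.round(1),"turn",np.degrees((r.inv()*tg).as_rotvec()).round(1))
E
python3 - <<'E'
from h import *
st(); to([.5,.37,.25],90)
for n in ["wrist","side"]:
    s=manip.snapshot(n);cv2.imwrite(f"pics/{n}1.png",s["color"][:,:,::-1])
    V=s["view"]; print((-V[:3,:3].T@V[:3,3]).round(3))
E
```

```text
t 1.2 tcp [ 0.4843 -0.1307  0.2513] yaw 89.74 tilt 0.06 gap 84.9 F [ 0.8 -0.   1. ] q [-0.49  0.34  1.71  0.    1.09 -0.48]
to [0.5, 0.37, 0.25] 90 shift [500.7  13.4   1.8] turn [ 0.  -0.1 -0.3]
[ 0.485 -0.057  0.394]
[0.069 0.856 0.512]
```

View pics/wrist1.png

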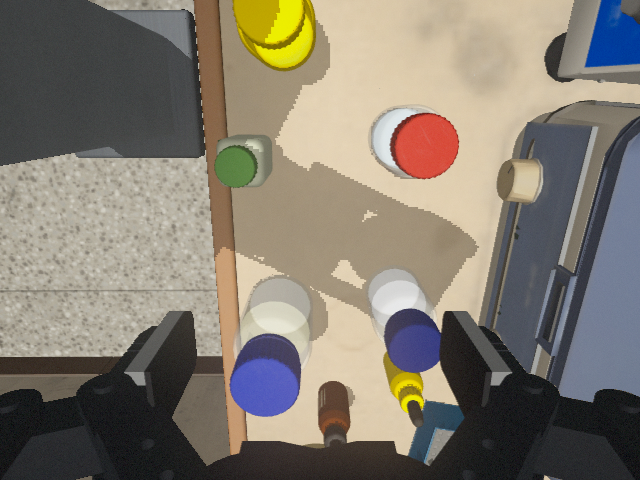

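```bash
python3 - <<'E'
from h import *
s=manip.snapshot("wrist")
c,st_,m=blob(s,(45,75),(210,130,275,195),sat=120,val=40); print("green cap",c,ray(s,*c,.086).round(4))
c,st_,m=blob(s,(110,130),(380,300,445,375),sat=120,val=40); print("small cap",c,st_,ray(s,*c,.113).round(4))
c,st_,m=blob(s,(110,130),(220,325,310,420),sat=100,val=40); print("large cap",c,st_,ray(s,*c,.139).round(4))
c,st_,m=blob(s,(170,6),(370,100,465,185),sat=120,val=60); print("red cap",c,st_,ray(s,*c,.109).round(4))
im=s["color"][115:205,195:285,::-1]; cv2.imwrite("pics/zg.png",cv2.resize(im,None,fx=6,fy=6,interpolation=cv2.INTER_CUBIC))
im=s["color"][370:450,300:370,::-1]; cv2.imwrite("pics/zd.png",cv2.resize(im,None,fx=6,fy=6,interpolation=cv2.INTER_CUBIC))
E
```

```text
green cap [234.83921569 170.05359477] [ 0.4253 -0.0958  0.086 ]
small cap [422.55695067 350.13183857] [ 401  330   39   44 1115] [ 0.5656 -0.2277  0.113 ]
large cap [261.19676138 390.10418576] [ 228  357   69   63 3273] [ 0.446  -0.2443  0.139 ]
red cap [423.15583285 151.89466048] [ 389  120   68   65 3446] [ 0.5558 -0.0801  0.109 ]
```

View pics/zg.png

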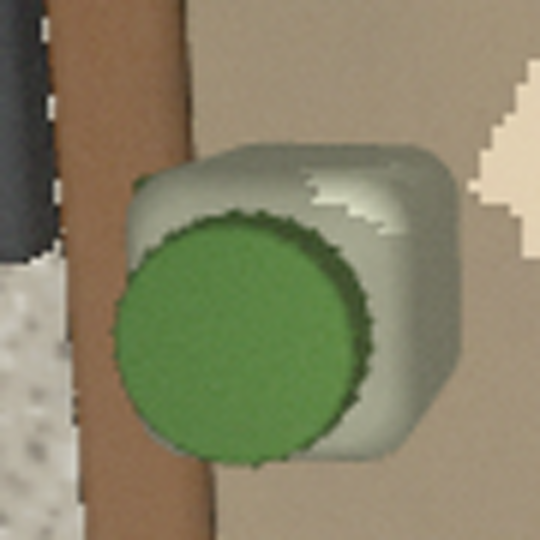

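View pics/zd.png

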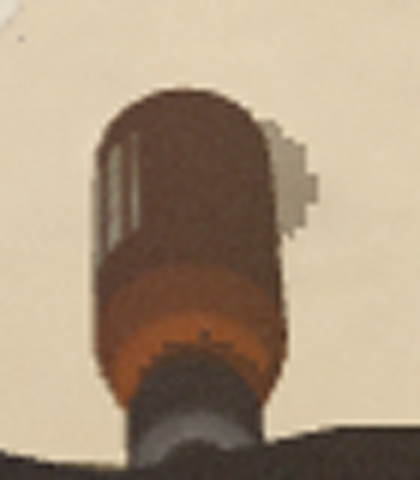

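>>> {"method": "drive_tool", "body": {"motion": [40,1,0,0,0,0,60,100,3,0,0,0,0,60,160,5,0,0,0,0,60,220,6,0,0,0,0,60,280,8,0,0,0,0,60,340,10,0,0,0,0,60,390,12,0,0,0,0,60,420,13,0,0,0,0,60]}}

```text
t: 2.35
tcp_pos: [0.4974, 0.2911, 0.2516]
tool_rot: [0.707, 0.708, 0.0, -0.001]
force: [1.8, -0.1, -0.5]
finger_gap: 0.707
```

```bash
python3 - <<'E'
from h import *
st()
s=manip.snapshot("wrist");cv2.imwrite("pics/wrist2.png",s["color"][:,:,::-1])
E
```

```text
t 2.35 tcp [0.4974 0.2911 0.2516] yaw 90.07 tilt 0.07 gap 60.4 F [ 1.8 -0.1 -0.5] q [0.34 0.44 1.53 0.   1.17 0.33]
```

View pics/wrist2.png

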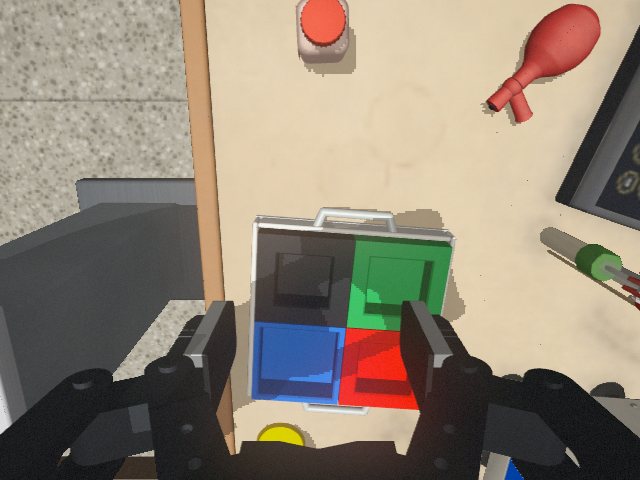

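```bash
python3 - <<'E'
from h import *
s=manip.snapshot("wrist")
c,st_,m=blob(s,(170,8),(290,0,355,50),sat=150,val=60); print("red cap",c,st_,ray(s,*c,.086).round(4))
im=s["color"][0:80,280:370,::-1]; cv2.imwrite("pics/zr.png",cv2.resize(im,None,fx=6,fy=6,interpolation=cv2.INTER_CUBIC))
for n,uv in dict(bk_gr_top=(353,236),center=(347,326),blueleft=(254,322)).items(): print(n,ray(s,*uv,.039).round(4))
to([.50,.42,.14],90); to([.50,.42,.031],90)
E
```

```text
red cap [322.3814195   25.42642816] [ 301    0   44   50 1733] [0.501  0.4213 0.086 ]
bk_gr_top [0.5295 0.2614 0.039 ]
center [0.5263 0.173  0.039 ]
blueleft [0.4389 0.177  0.039 ]
to [0.5, 0.42, 0.14] 90 shift [128.1   2.9 111.8] turn [ 0.  -0.1  0.2]
to [0.5, 0.42, 0.031] 90 shift [127.9   2.9 220.8] turn [ 0.  -0.1  0.2]
```

View pics/zr.png

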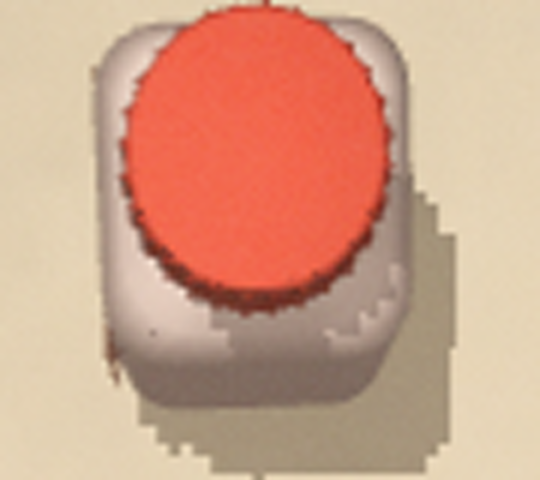

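>>> {"method": "drive_tool", "body": {"motion": [45,1,20,0,0,0,60,90,3,60,0,0,0,60,130,3,100,0,0,0,60,130,3,130,0,0,0,60,130,3,155,0,0,0,60,130,3,180,0,0,0,60,130,3,205,0,0,0,60,130,3,221,0,0,0,60]}}

```text
t: 3.45
tcp_pos: [0.5007, 0.4196, 0.0294]
tool_rot: [0.707, 0.707, -0.0, -0.001]
force: [0.6, -0.3, 0.2]
finger_gap: 0.702
```

```bash
python3 - <<'E'
from h import *
st(); to([.5005,.4217,.031],90)
s=manip.snapshot("wrist");cv2.imwrite("pics/wrist3.png",s["color"][:,:,::-1])
E
```

```text
t 3.45 tcp [0.5007 0.4196 0.0294] yaw 90.04 tilt 0.09 gap 60.0 F [ 0.6 -0.3  0.2] q [0.53 0.82 1.49 0.   0.83 0.52]
to [0.5005, 0.4217, 0.031] 90 shift [ 2.1 -0.2 -1.6] turn [-0.1 -0.   0. ]
```

View pics/wrist3.png

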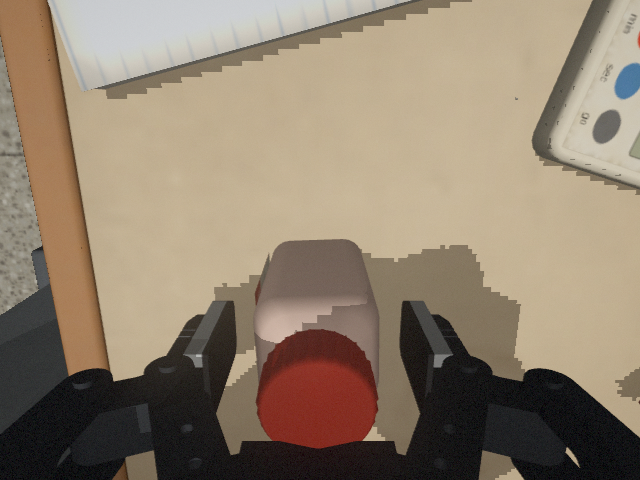

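>>> {"method": "drive_tool", "body": {"motion": [2,0,-3,0,0,0,60,2,0,-3,0,0,0,45,2,0,-3,0,0,0,32,2,0,-3,0,0,0,28,2,0,-3,0,0,0,28,2,0,-3,0,0,0,28,2,0,-3,0,0,0,28], "force": 40}}

```text
t: 4.38
tcp_pos: [0.5006, 0.4219, 0.0321]
tool_rot: [0.707, 0.708, -0.0, -0.001]
force: [-0.2, -0.4, 6.4]
finger_gap: 0.435
```

```bash
python3 - <<'E'
from h import *
s=st(); to([.5645,.1235,.16],85.5); to([s["tcp_pos"][0],s["tcp_pos"][1],.131],90)
E
```

```text
t 4.38 tcp [0.5006 0.4219 0.0321] yaw 90.06 tilt 0.08 gap 37.2 F [-0.2 -0.4  6.4] q [0.53 0.82 1.48 0.   0.84 0.53]
to [0.5645, 0.1235, 0.16] 85.5 shift [-298.4   63.4 -128.1] turn [-0.1 -0.   4.6]
to [np.float64(0.500595031674953), np.float64(0.42189167691131146), 0.131] 90 shift [  0.   -0.1 -98.9] turn [-0.1 -0.   0.1]
```

>>> {"method": "drive_tool", "body": {"motion": [0,0,-10,0,0,0,28,0,0,-35,0,0,0,28,0,0,-65,0,0,0,28,-20,4,-95,0,0,0,28,-60,13,-115,0,0,2,28,-110,23,-125,0,0,4,28,-165,35,-128,0,0,4.6,28,-210,45,-128,0,0,4.6,28]}}

```text
t: 5.38
tcp_pos: [0.546, 0.2102, 0.1606]
tool_rot: [0.735, 0.678, -0.0, -0.0]
force: [0.8, -0.1, -1.5]
finger_gap: 0.436
```

```bash
python3 - <<'E'
from h import *
st(); to([.5645,.1235,.16],85.5)
s=manip.snapshot("wrist");cv2.imwrite("pics/wrist4.png",s["color"][:,:,::-1])
E
```

```text
t 5.38 tcp [0.546  0.2102 0.1606] yaw 85.45 tilt 0.06 gap 37.3 F [ 0.8 -0.1 -1.5] q [0.18 0.56 1.6  0.   0.98 0.26]
to [0.5645, 0.1235, 0.16] 85.5 shift [-84.9  25.3   0.6] turn [-0.1 -0.  -0.1]
```

View pics/wrist4.png

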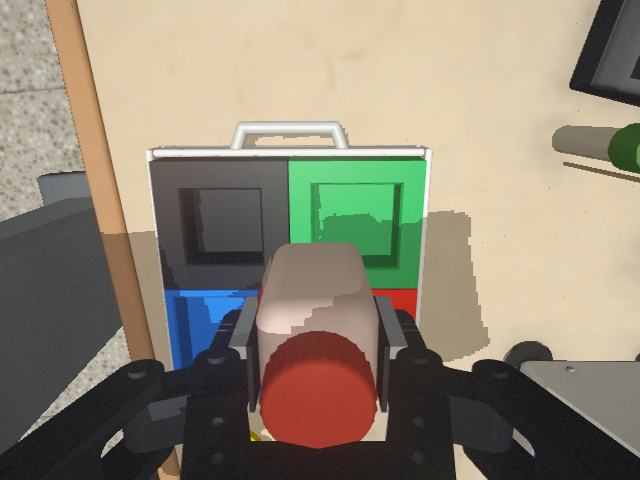

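```bash
python3 - <<'E'
from h import *
s=manip.snapshot("wrist")
for n,uv in dict(bg=(288.5,158),c=(287.5,290.5),bl=(152,158),gr=(423,157.5)).items(): print(n,ray(s,*uv,.039).round(4))
E
```

```text
bg [0.5336 0.2502 0.039 ]
c [0.5238 0.1614 0.039 ]
bl [0.4493 0.2571 0.039 ]
gr [0.6165 0.2438 0.039 ]
```

>>> {"method": "drive_tool", "body": {"motion": [-30,9,0,0,0,0,28,-60,18,0,0,0,0,28,-78,23,0,0,0,0,28,-85,25,0,0,0,0,28,-85,25,0,0,0,0,28]}}

```text
t: 6.1
tcp_pos: [0.5645, 0.1213, 0.1603]
tool_rot: [0.736, 0.677, -0.001, -0.0]
force: [-0.2, -0.4, -0.5]
finger_gap: 0.443
```

```bash
python3 - <<'E'
from h import *
a=st()
s=manip.snapshot("wrist");cv2.imwrite("pics/wrist5.png",s["color"][:,:,::-1]); V=s["view"]
print("cam in tool",R.from_quat(a["tool_rot"]).inv().apply(-V[:3,:3].T@V[:3,3]-a["tcp_pos"]))
s=manip.snapshot("top");cv2.imwrite("pics/top5.png",cv2.resize(s["color"][150:300,150:350,::-1],None,fx=4,fy=4,interpolation=cv2.INTER_CUBIC))
E
```

```text
t 6.1 tcp [0.5645 0.1213 0.1603] yaw 85.16 tilt 0.11 gap 37.8 F [-0.2 -0.4 -0.5] q [ 0.02  0.56  1.62 -0.    0.97  0.1 ]
cam in tool [ 0.07392818  0.00049423 -0.14276537]
```

View pics/wrist5.png

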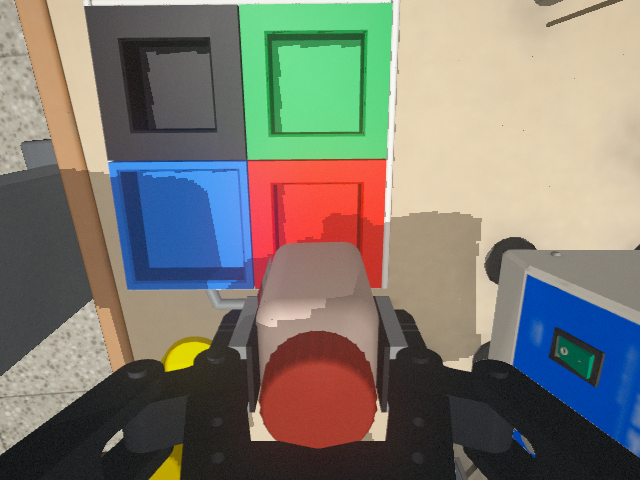

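View pics/top5.png

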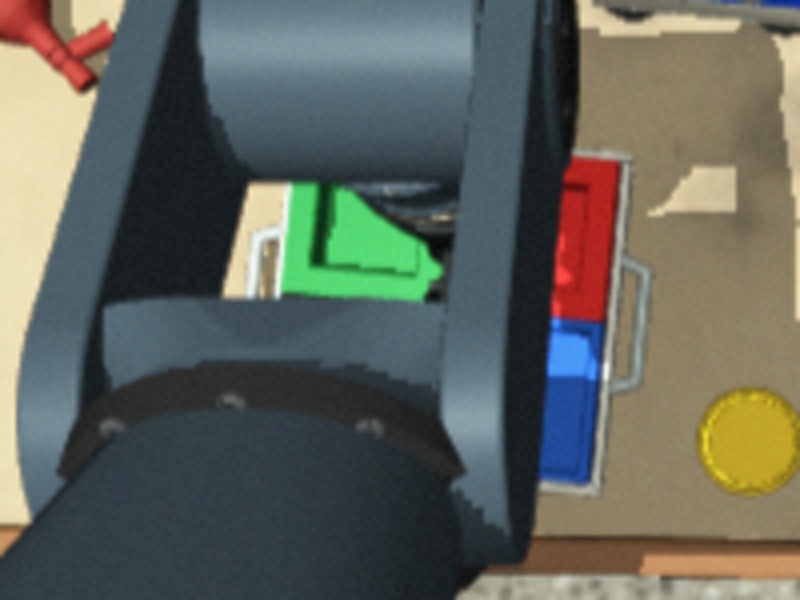

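```bash
python3 - <<'E'
from h import *
s=manip.snapshot("wrist")
for n,uv in dict(c=(247,160),tl=(87,5),tm=(239,4),tr=(393,3),ml=(109,161),mr=(386,159.5),bl=(127,289.5),bm=(253,289),br=(382.5,288)).items(): print(n,ray(s,*uv,.039).round(4))
E
```

```text
c [0.5246 0.1685 0.039 ]
tl [0.4465 0.2613 0.039 ]
tm [0.5315 0.2547 0.039 ]
tr [0.6174 0.248  0.039 ]
ml [0.439  0.1749 0.039 ]
mr [0.6105 0.1617 0.039 ]
bl [0.4315 0.0885 0.039 ]
bm [0.5172 0.0818 0.039 ]
br [0.6051 0.0753 0.039 ]
```

>>> {"method": "drive_tool", "body": {"motion": [1,0,20,0,0,0,28,1,0,50,0,0,0,28,1,0,75,0,0,0,28,1,0,93,0,0,0,28,1,0,104,0,0,0,28,1,0,110,0,0,0,28,1,0,112,0,0,0,28,1,0,113,0,0,0,28]}}

```text
t: 7.25
tcp_pos: [0.5646, 0.1228, 0.0478]
tool_rot: [0.736, 0.677, -0.0, 0.0]
force: [-1.0, -0.4, -1.3]
finger_gap: 0.431
```

```bash
python3 - <<'E'
from h import *
a=st()
s=manip.snapshot("wrist");cv2.imwrite("pics/wrist6.png",s["color"][:,:,::-1])
s=manip.snapshot("side");cv2.imwrite("pics/side6.png",s["color"][:,:,::-1])
E
```

```text
t 7.25 tcp [0.5646 0.1228 0.0478] yaw 85.24 tilt 0.05 gap 36.8 F [-1.  -0.4 -1.3] q [ 0.02  0.73  1.68 -0.    0.73  0.11]
```

View pics/wrist6.png

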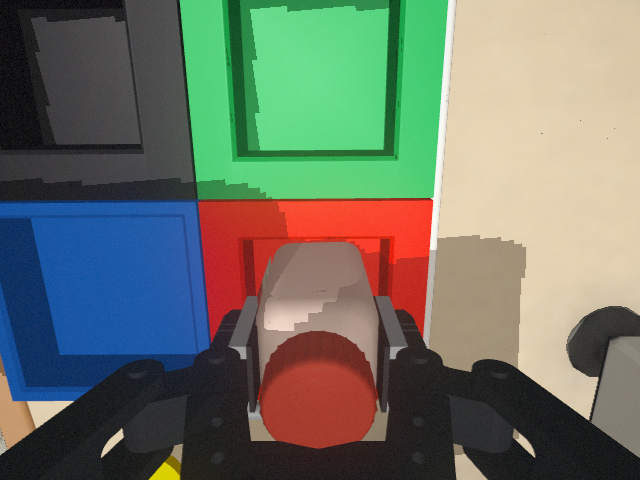

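View pics/side6.png

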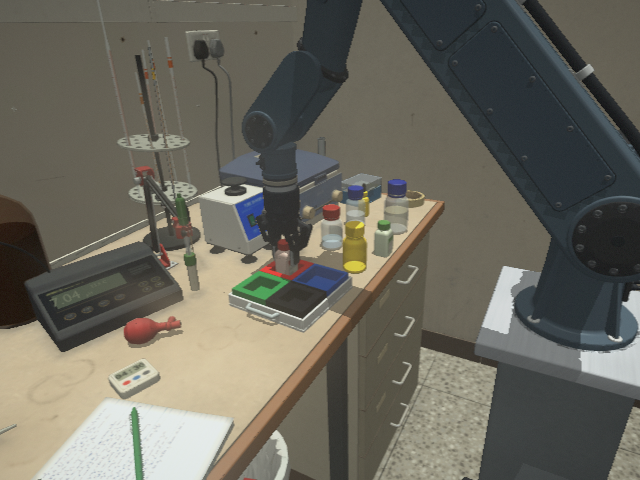

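>>> {"method": "drive_tool", "body": {"motion": [0,0,1,0,0,0,28,0,0,1.5,0,0,0,28,0,0,2,0,0,0,28,0,0,2.5,0,0,0,28,0,0,2.5,0,0,0,28]}}

```text
t: 7.98
tcp_pos: [0.5645, 0.1228, 0.0452]
tool_rot: [0.736, 0.677, -0.001, -0.0]
force: [-0.8, 0.2, -1.7]
finger_gap: 0.436
```

>>> {"method": "drive_tool", "body": {"motion": [0,0,0.5,0,0,0,28,0,0,0.8,0,0,0,28,0,0,1,0,0,0,28,0,0,1,0,0,0,28]}}

```text
t: 8.48
tcp_pos: [0.5645, 0.1228, 0.0451]
tool_rot: [0.736, 0.677, -0.0, 0.0]
force: [-2.1, -0.5, 5.9]
finger_gap: 0.437
```

>>> {"method": "drive_tool", "body": {"motion": [0,0,0,0,0,0,39,0,0,0,0,0,0,43,0,0,0,0,0,0,50,0,0,0,0,0,0,56,0,0,-10,0,0,0,56,0,0,-40,0,0,0,56,0,0,-85,0,0,0,56,0,0,-130,0,0,0,60]}}

```text
t: 9.48
tcp_pos: [0.5644, 0.1229, 0.1768]
tool_rot: [0.736, 0.677, -0.0, 0.0]
force: [0.4, 0.3, 0.2]
finger_gap: 0.701
```

```bash
python3 - <<'E'
from h import *
a=st(); to([.4245,-.0955,.17],90);to([.4245,-.0955,.032],90)
s=manip.snapshot("wrist");cv2.imwrite("pics/wrist7.png",s["color"][:,:,::-1])
s=manip.snapshot("side");cv2.imwrite("pics/side7.png",cv2.resize(s["color"][160:340,200:440,::-1],None,fx=3,fy=3,interpolation=cv2.INTER_CUBIC))
E
```

```text
t 9.47 tcp [0.5644 0.1229 0.1768] yaw 85.24 tilt 0.05 gap 59.9 F [0.4 0.3 0.2] q [ 0.02  0.53  1.61 -0.    1.    0.1 ]
to [0.4245, -0.0955, 0.17] 90 shift [-229.2 -121.3    7. ] turn [-0.   0.  -4.8]
to [0.4245, -0.0955, 0.032] 90 shift [-229.1 -121.2  145. ] turn [-0.   0.  -4.8]
```

View pics/side7.png

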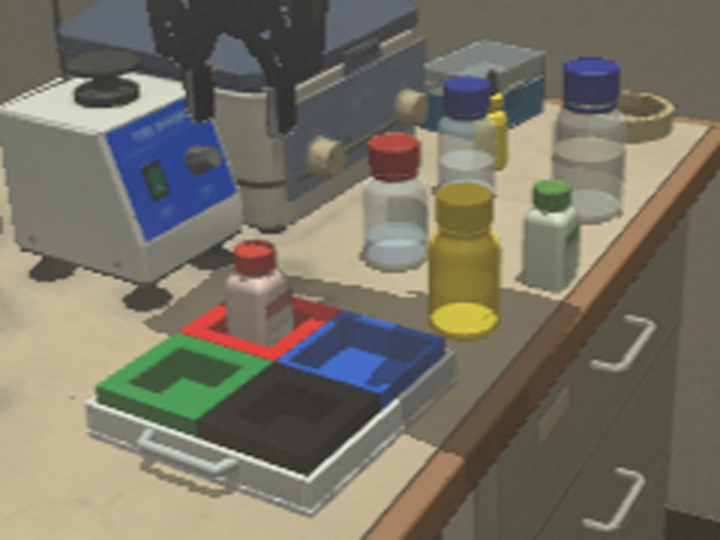

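>>> {"method": "drive_tool", "body": {"motion": [-35,-18,5,0,0,0,60,-85,-45,5,0,0,-2,60,-138,-73,5,0,0,-4,60,-185,-98,5,0,0,-4.8,60,-218,-116,5,0,0,-4.8,60,-229,-121,5,0,0,-4.8,60,-229,-121,5,0,0,-4.8,60]}}

```text
t: 10.45
tcp_pos: [0.4289, -0.0953, 0.1745]
tool_rot: [0.707, 0.707, 0.004, 0.004]
force: [1.0, -0.0, -0.4]
finger_gap: 0.704
```

```bash
python3 - <<'E'
from h import *
a=st(); to([.4245,-.0955,.032],90)
s=manip.snapshot("wrist");cv2.imwrite("pics/wrist8.png",s["color"][:,:,::-1])
E
```

```text
t 10.45 tcp [ 0.4289 -0.0953  0.1745] yaw 89.95 tilt 0.68 gap 60.1 F [ 1.  -0.  -0.4] q [-0.48  0.37  1.95  0.01  0.81 -0.48]
to [0.4245, -0.0955, 0.032] 90 shift [-1.000e-01 -6.100e+00  1.424e+02] turn [ 0.7  0.  -0. ]
```

View pics/wrist8.png

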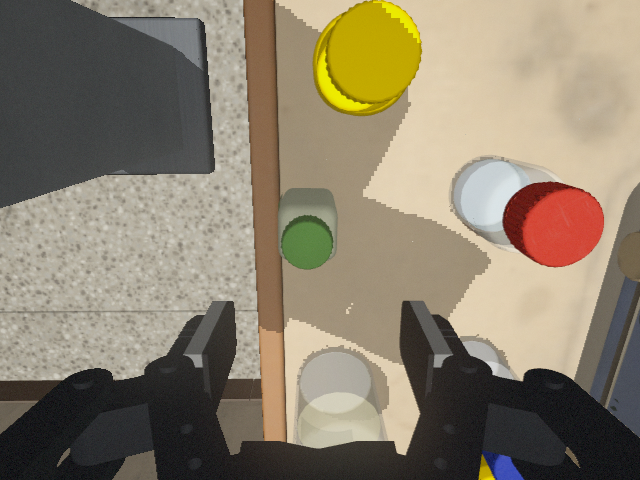

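```bash
python3 - <<'E'
from h import *
st()
s=manip.snapshot("wrist")
c,st_,m=blob(s,(45,75),(270,180,345,280),sat=120,val=40); print("green cap",c,st_,ray(s,*c,.086).round(4))
print([ray(s,u,v,.074).round(4) for u,v in [(281,230),(337,230)]], "body base back edge",[ray(s,u,190,.0).round(4) for u in (285,330)])
a=st(); to([.4245,-.0955,.032],90)
E
```

```text
t 10.5 tcp [ 0.4293 -0.0949  0.1745] yaw 90.02 tilt 0.69 gap 60.3 F [-0.4  0.5  0.3] q [-0.48  0.37  1.95  0.01  0.81 -0.48]
green cap [306.77151335 244.83456973] [ 282  222   50   48 1348] [ 0.4246 -0.0963  0.086 ]
[array([ 0.409 , -0.0908,  0.074 ]), array([ 0.4426, -0.0909,  0.074 ])] body base back edge [array([ 0.4071, -0.0804,  0.    ]), array([ 0.4413, -0.0804,  0.    ])]
t 10.55 tcp [ 0.4294 -0.0945  0.1745] yaw 90.08 tilt 0.68 gap 60.1 F [-0.6  0.2  0.7] q [-0.48  0.37  1.95  0.01  0.81 -0.48]
to [0.4245, -0.0955, 0.032] 90 shift [ -1.   -6.6 142.4] turn [0.7 0.  0.1]
```

>>> {"method": "drive_tool", "body": {"motion": [-1,-6,30,0.7,0,0,60,-1,-6,60,0.7,0,0,60,-1,-6,90,0.7,0,0,60,-1,-6,115,0.7,0,0,60,-1,-6,130,0.7,0,0,60,-1,-6,138,0.7,0,0,60,-1,-6,141,0.7,0,0,60,-1,-6,141,0.7,0,0,60]}}

```text
t: 11.55
tcp_pos: [0.4255, -0.0954, 0.0336]
tool_rot: [0.706, 0.708, -0.0, 0.0]
force: [0.1, 0.6, -0.6]
finger_gap: 0.701
```

```bash
python3 - <<'E'
from h import *
a=st(); to([.4246,-.096,.032],90)
s=manip.snapshot("wrist");cv2.imwrite("pics/wrist9.png",s["color"][:,:,::-1])
E
```

```text
t 11.55 tcp [ 0.4255 -0.0954  0.0336] yaw 90.12 tilt 0.04 gap 59.9 F [ 0.1  0.6 -0.6] q [-0.48  0.67  2.05 -0.    0.42 -0.48]
to [0.4246, -0.096, 0.032] 90 shift [-0.6 -0.9  1.6] turn [0.  0.  0.1]
```

View pics/wrist9.png

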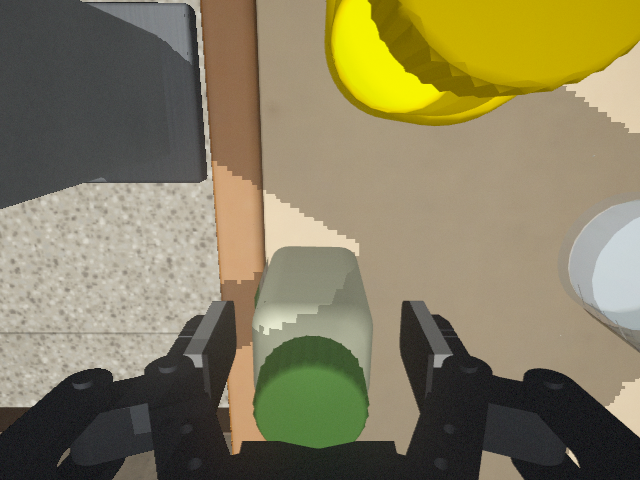

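>>> {"method": "drive_tool", "body": {"motion": [0,-2,1,0,0,0,60,0,-2,1,0,0,0,45,0,-2,1,0,0,0,34,0,-2,1,0,0,0,28,0,-2,1,0,0,0,28,0,-2,1,0,0,0,28,0,-2,1,0,0,0,28], "force": 40}}

```text
t: 12.48
tcp_pos: [0.4235, -0.0956, 0.0332]
tool_rot: [0.707, 0.708, 0.0, 0.001]
force: [-0.9, -0.2, 5.3]
finger_gap: 0.439
```

```bash
python3 - <<'E'
from h import *
a=st(); to([.5708,.209,.19],85.5)
E
```

```text
t 12.47 tcp [ 0.4235 -0.0956  0.0332] yaw 90.1 tilt 0.08 gap 37.5 F [-0.9 -0.2  5.3] q [-0.48  0.67  2.06 -0.    0.41 -0.48]
to [0.5708, 0.209, 0.19] 85.5 shift [ 304.2  147.9 -156.9] turn [0.1 0.1 4.6]
```

>>> {"method": "drive_tool", "body": {"motion": [0,0,-10,0,0,0,28,0,0,-35,0,0,0,28,0,0,-70,0,0,0,28,0,5,-105,0,0,0,28,5,20,-135,0,0,0,28,30,45,-155,0,0,1,28,75,70,-157,0,0,2,28,125,95,-157,0,0,3,28]}}

```text
t: 13.48
tcp_pos: [0.5189, 0.0306, 0.1912]
tool_rot: [0.726, 0.688, 0.0, 0.001]
force: [0.3, 0.1, -1.4]
finger_gap: 0.437
```

```bash
python3 - <<'E'
from h import *
a=st(); to([.5708,.209,.17],85.5)
E
```

```text
t 13.47 tcp [0.5189 0.0306 0.1912] yaw 86.98 tilt 0.17 gap 37.3 F [ 0.3  0.1 -1.4] q [-0.16  0.44  1.74 -0.    0.96 -0.1 ]
to [0.5708, 0.209, 0.17] 85.5 shift [181.   42.3  21.1] turn [0.2 0.1 1.5]
```

>>> {"method": "drive_tool", "body": {"motion": [50,12,0,0,0,0.5,28,100,24,0,0,0,1,28,145,34,5,0,0,1.5,28,172,40,15,0,0,1.5,28,181,42,21,0,0,1.5,28,181,42,21,0,0,1.5,28,181,42,21,0,0,1.5,28]}}

```text
t: 14.35
tcp_pos: [0.5702, 0.2078, 0.1703]
tool_rot: [0.735, 0.678, 0.0, 0.001]
force: [-0.1, 0.1, -1.5]
finger_gap: 0.44
```

```bash
python3 - <<'E'
from h import *
a=st(); to([.5708,.209,.0465],85.5)
E
```

```text
t 14.35 tcp [0.5702 0.2078 0.1703] yaw 85.42 tilt 0.16 gap 37.5 F [-0.1  0.1 -1.5] q [ 0.17  0.58  1.54 -0.    1.03  0.25]
to [0.5708, 0.209, 0.0465] 85.5 shift [  1.4   0.2 123.8] turn [ 0.1  0.1 -0.1]
```

>>> {"method": "drive_tool", "body": {"motion": [1,0,20,0,0,0,28,1,0,50,0,0,0,28,1,0,80,0,0,0,28,1,0,102,0,0,0,28,1,0,114,0,0,0,28,1,0,120,0,0,0,28,1,0,122,0,0,0,28,1,0,122.5,0,0,0,28]}}

```text
t: 15.35
tcp_pos: [0.5711, 0.2086, 0.0485]
tool_rot: [0.735, 0.678, 0.001, 0.002]
force: [0.5, 0.2, -1.3]
finger_gap: 0.43
```

>>> {"method": "drive_tool", "body": {"motion": [0,0,0.5,0,0,0,28,0,0,1,0,0,0,28,0,0,1.5,0,0,0,28,0,0,1.5,0,0,0,28]}}

```text
t: 15.85
tcp_pos: [0.5711, 0.2086, 0.047]
tool_rot: [0.735, 0.678, 0.001, 0.002]
force: [-0.2, 0.3, -1.2]
finger_gap: 0.439
```

>>> {"method": "drive_tool", "body": {"motion": [0,0,0.5,0,0,0,28,0,0,1,0,0,0,28,0,0,1.4,0,0,0,28,0,0,1.4,0,0,0,28]}}

```text
t: 16.35
tcp_pos: [0.5711, 0.2086, 0.0463]
tool_rot: [0.735, 0.678, 0.001, 0.002]
force: [-1.5, -1.0, 5.8]
finger_gap: 0.437
```

Contact felt at the predicted height; release and retreat.

>>> {"method": "drive_tool", "body": {"motion": [0,0,0,0,0,0,39,0,0,0,0,0,0,43,0,0,0,0,0,0,50,0,0,0,0,0,0,56,0,0,-10,0,0,0,56,0,0,-40,0,0,0,56,0,0,-85,0,0,0,56,0,0,-140,0,0,0,56]}}

```text
t: 17.35
tcp_pos: [0.5699, 0.2087, 0.1874]
tool_rot: [0.735, 0.678, -0.0, 0.001]
force: [1.4, 0.2, 0.4]
finger_gap: 0.652
```

```bash
python3 - <<'E'
from h import *
a=st(); to([.496,-.34,.22],90); to([.496,-.1,.22],90)
s=manip.snapshot("side");cv2.imwrite("pics/side10.png",cv2.resize(s["color"][160:340,200:440,::-1],None,fx=3,fy=3,interpolation=cv2.INTER_CUBIC))
E
```

```text
t 17.35 tcp [0.5699 0.2087 0.1874] yaw 85.41 tilt 0.15 gap 55.7 F [1.4 0.2 0.4] q [ 0.17  0.55  1.52 -0.    1.06  0.25]
to [0.496, -0.34, 0.22] 90 shift [-552.9  -29.7  -31.6] turn [ 0.1  0.1 -4.6]
to [0.496, -0.1, 0.22] 90 shift [-313.7  -48.9  -32.1] turn [ 0.1  0.1 -4.6]
```

View pics/side10.png

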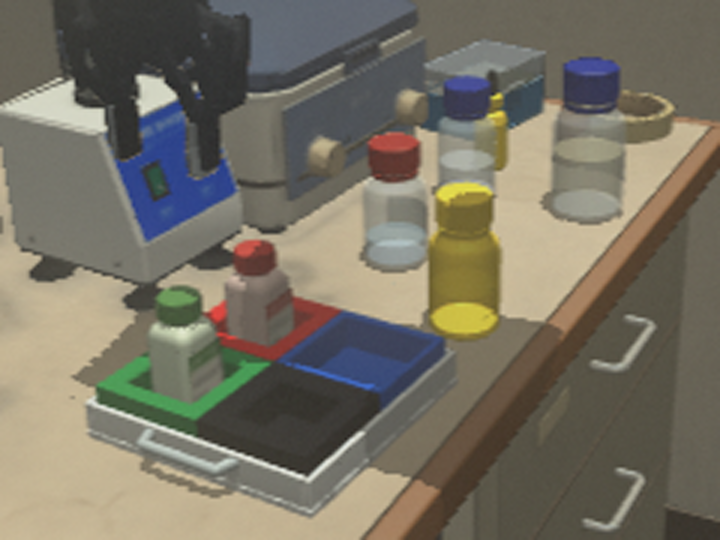

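>>> {"method": "drive_tool", "body": {"motion": [-40,-4,-15,0,0,0,56,-95,-10,-30,0,0,-1,56,-155,-15,-32,0,0,-2,56,-215,-22,-32,0,0,-3,56,-275,-25,-32,0,0,-4.6,56,-335,-28,-32,0,0,-4.6,56,-395,-29,-32,0,0,-4.6,56,-440,-29,-32,0,0,-4.6,56]}}

```text
t: 18.4
tcp_pos: [0.5099, -0.2291, 0.2273]
tool_rot: [0.707, 0.707, 0.006, 0.007]
force: [0.5, -0.2, 0.3]
finger_gap: 0.657
```

>>> {"method": "drive_tool", "body": {"motion": [-60,0,0,0,0,0,56,-100,0,0,0,0,0,56,-130,0,0,0,0,0,56,-140,0,0,0,0,0,56,-140,0,0,0,0,0,56,-140,0,0,0,0,0,56]}}

```text
t: 19.15
tcp_pos: [0.5098, -0.3675, 0.2274]
tool_rot: [0.707, 0.707, 0.007, 0.006]
force: [-0.5, -0.0, 0.3]
finger_gap: 0.66
```

```bash
python3 - <<'E'
from h import *
a=st()
s=manip.snapshot("wrist");cv2.imwrite("pics/wrist11.png",s["color"][:,:,::-1])
E
```

```text
t 19.15 tcp [ 0.5098 -0.3675  0.2274] yaw 90.02 tilt 1.03 gap 56.4 F [-0.5 -0.   0.3] q [-0.81  0.53  1.44  0.01  1.16 -0.81]
```

View pics/wrist11.png

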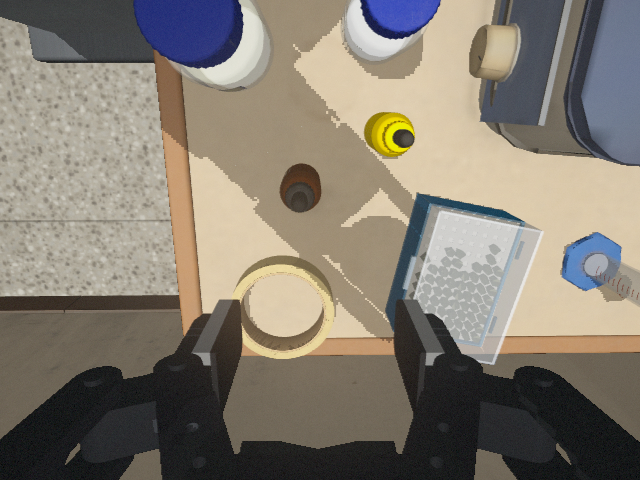

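```bash
python3 - <<'E'
from h import *
a=st()
s=manip.snapshot("wrist")
print("teat",ray(s,300,203,.1),"body top back edge z0",ray(s,301,165,0),"sides", ray(s,281,185,.05),ray(s,321,185,.05))
b=ray(s,300,203,.1)
for z,r in ((0,.016),(.055,.016),(.1,.0055)):
    q=[proj(s,[b[0]+r*np.cos(t),b[1]+r*np.sin(t),z]) for t in np.linspace(0,2*np.pi,24)]
    im=s["color"] if z==0 else im
    im=cv2.polylines(im.copy(),[np.int32(np.round(q)).reshape(-1,1,2)],True,(0,255,0))
cv2.imwrite("pics/zd2.png",cv2.resize(im[130:240,240:360,::-1],None,fx=5,fy=5))
to([.496,-.343,.15],90);to([.496,-.343,.031],90)
E
```

```text
t 19.2 tcp [ 0.5098 -0.3674  0.2275] yaw 90.03 tilt 1.03 gap 56.0 F [-0.5 -0.5  0.1] q [-0.81  0.53  1.44  0.01  1.16 -0.81]
teat [ 0.50113182 -0.35272551  0.1       ] body top back edge z0 [ 0.49995322 -0.34078208  0.        ] sides [ 0.48556353 -0.34958494  0.05      ] [ 0.5161428  -0.34964232  0.05      ]
to [0.496, -0.343, 0.15] 90 shift [ 24.6 -15.3  77.3] turn [ 1. -0.  0.]
to [0.496, -0.343, 0.031] 90 shift [ 24.6 -17.5 196.3] turn [ 1. -0.  0.]
```

View pics/zd2.png

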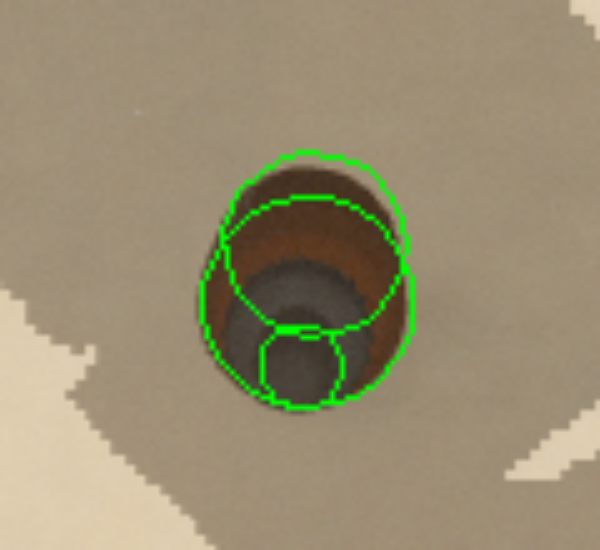

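```bash
python3 - <<'E'
from h import *
b=(.4985,-.3545)
for n,(x0,y0,x1,y1),k in (("wrist",(240,130,360,240),5),("top",(480,220,545,265),9)):
    s=manip.snapshot(n); im=s["color"].copy()
    im=cv2.resize(im[y0:y1,x0:x1],None,fx=k,fy=k,interpolation=cv2.INTER_NEAREST)
    for z,r in ((0,.016),(.055,.016),(.1,.0055)):
        q=[(np.array(proj(s,[b[0]+r*np.cos(t),b[1]+r*np.sin(t),z]))+.5-(x0,y0))*k for t in np.linspace(0,2*np.pi,36)]
        cv2.polylines(im,[np.int32(np.round(q)).reshape(-1,1,2)],True,(0,255,0))
    cv2.imwrite(f"pics/zd3{n}.png",im[:,:,::-1])
E
```

```text
(no output)
```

View pics/zd3wrist.png

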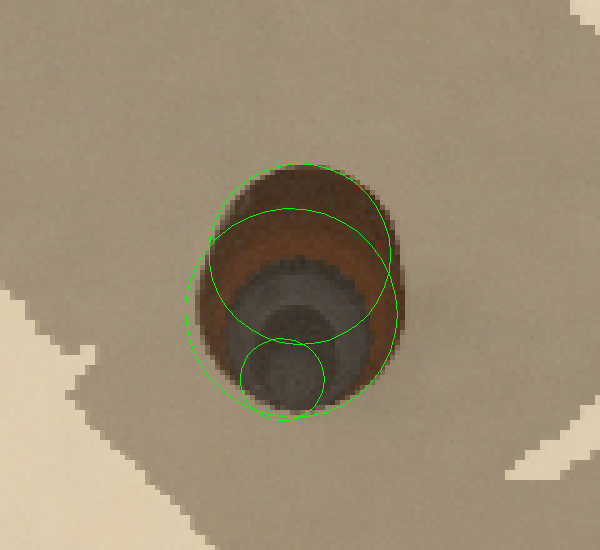

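View pics/zd3top.png

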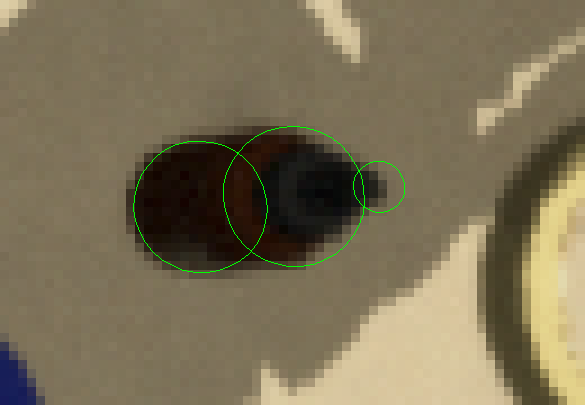

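```bash
python3 - <<'E'
from h import *
a=st()
to([.5003,-.353,.15],90);to([.5003,-.353,.031],90)
E
```

```text
t 19.35 tcp [ 0.51   -0.368   0.2276] yaw 90.02 tilt 1.05 gap 56.2 F [-0.2 -0.5 -0.1] q [-0.81  0.53  1.44  0.01  1.16 -0.81]
to [0.5003, -0.353, 0.15] 90 shift [ 15.  -11.1  77.4] turn [1.1 0.  0. ]
to [0.5003, -0.353, 0.031] 90 shift [ 15.1 -13.3 196.4] turn [1.1 0.  0. ]
```

>>> {"method": "drive_tool", "body": {"motion": [8,-6,20,0.5,0,0,56,15,-10,50,1,0,0,56,15,-11,75,1.1,0,0,56,15,-11,77,1.1,0,0,56,15,-11,77,1.1,0,0,56]}}

```text
t: 19.98
tcp_pos: [0.501, -0.3533, 0.1511]
tool_rot: [0.707, 0.707, -0.0, 0.0]
force: [-0.1, -0.2, 0.5]
finger_gap: 0.654
```

```bash
python3 - <<'E'
from h import *
a=st()
to([.5003,-.353,.031],90)
s=manip.snapshot("wrist");cv2.imwrite("pics/wrist12.png",s["color"][:,:,::-1])
E
```

```text
t 19.98 tcp [ 0.501  -0.3533  0.1511] yaw 90.04 tilt 0.06 gap 55.9 F [-0.1 -0.2  0.5] q [-0.8   0.61  1.54 -0.    0.99 -0.8 ]
to [0.5003, -0.353, 0.031] 90 shift [  0.4  -0.7 120.1] turn [0.  0.1 0. ]
```

View pics/wrist12.png

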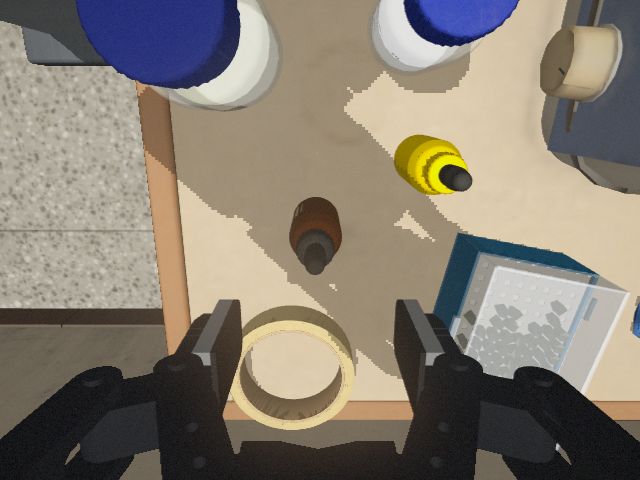

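>>> {"method": "drive_tool", "body": {"motion": [0,-1,20,0,0,0,56,0,-1,45,0,0,0,56,0,-1,70,0,0,0,56,0,-1,92,0,0,0,56,0,-1,108,0,0,0,56,0,-1,116,0,0,0,56,0,-1,118.5,0,0,0,56,0,-1,119,0,0,0,56]}}

```text
t: 21.02
tcp_pos: [0.5006, -0.3542, 0.0331]
tool_rot: [0.707, 0.707, -0.0, 0.002]
force: [-0.4, 0.4, 0.0]
finger_gap: 0.652
```

```bash
python3 - <<'E'
from h import *
a=st()
to([.5003,-.353,.031],90)
s=manip.snapshot("wrist");cv2.imwrite("pics/wrist13.png",s["color"][:,:,::-1])
E
```

```text
t 21.02 tcp [ 0.5006 -0.3542  0.0331] yaw 90.03 tilt 0.18 gap 55.7 F [-0.4  0.4  0. ] q [-0.8   0.78  1.6  -0.    0.76 -0.8 ]
to [0.5003, -0.353, 0.031] 90 shift [ 1.2 -0.3  2.1] turn [0.1 0.2 0. ]
```

View pics/wrist13.png

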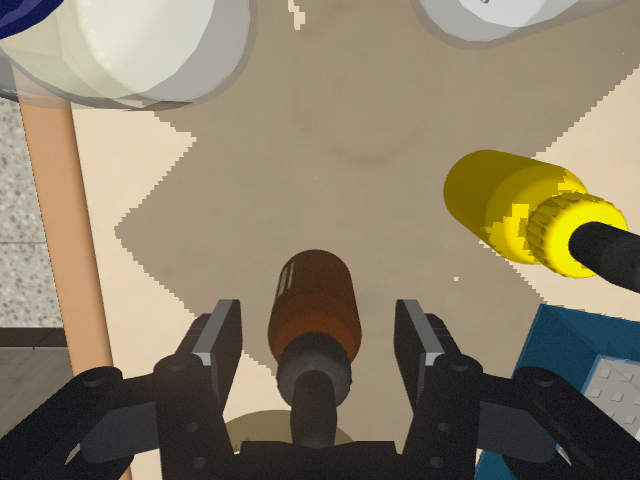

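>>> {"method": "drive_tool", "body": {"motion": [1,-0.5,2,0,0,0,56,1,-0.5,2,0,0,0,44,1,-0.5,2,0,0,0,34,1,-0.5,2,0,0,0,24,1,-0.5,2,0,0,0,24,1,-0.5,2,0,0,0,24,1,-0.5,2,0,0,0,24], "force": 30}}

```text
t: 21.95
tcp_pos: [0.5002, -0.3532, 0.0314]
tool_rot: [0.707, 0.707, -0.0, 0.002]
force: [-1.1, -0.0, 4.0]
finger_gap: 0.357
```

>>> {"method": "drive_tool", "body": {"motion": [0,0,-5,0,0,0,24,0,0,-15,0,0,0,24,0,0,-25,0,0,0,24,0,0,-30,0,0,0,24]}}

```text
t: 22.45
tcp_pos: [0.5005, -0.3535, 0.0625]
tool_rot: [0.707, 0.707, -0.0, 0.002]
force: [0.1, 0.4, -1.3]
finger_gap: 0.358
```

```bash
python3 - <<'E'
from h import *
a=st()
to([.484,.2158,.2],85.5)
s=manip.snapshot("wrist");cv2.imwrite("pics/wrist14.png",s["color"][:,:,::-1])
E
```

```text
t 22.45 tcp [ 0.5005 -0.3535  0.0625] yaw 90.04 tilt 0.28 gap 30.6 F [ 0.1  0.4 -1.3] q [-0.8   0.73  1.59 -0.    0.81 -0.8 ]
to [0.484, 0.2158, 0.2] 85.5 shift [ 568.8  -15.7 -139.9] turn [0.2 0.2 4.5]
```

View pics/wrist14.png

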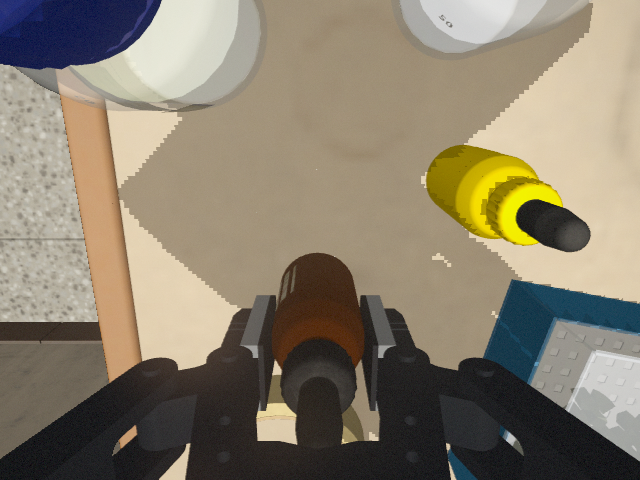

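>>> {"method": "drive_tool", "body": {"motion": [0,0,-20,0,0,0,24,0,0,-50,0,0,0,24,0,0,-90,0,0,0,24,0,0,-125,0,0,0,24,20,0,-145,0,0,0,24,65,-2,-148,0,0,0,24,120,-3,-148,0,0,0,24,180,-4,-148,0,0,0,24]}}

```text
t: 23.5
tcp_pos: [0.4959, -0.1718, 0.2102]
tool_rot: [0.707, 0.707, -0.0, 0.003]
force: [0.9, -0.1, -0.8]
finger_gap: 0.362
```

>>> {"method": "drive_tool", "body": {"motion": [60,-2,0,0,0,1,24,120,-4,0,0,0,2,24,180,-6,0,0,0,3,24,240,-8,0,0,0,4,24,300,-10,0,0,0,4.5,24,345,-11,0,0,0,4.5,24,375,-12,0,0,0,4.5,24,385,-12,0,0,0,4.5,24]}}

```text
t: 24.5
tcp_pos: [0.4837, 0.2146, 0.2084]
tool_rot: [0.734, 0.68, -0.0, 0.003]
force: [-0.2, 0.5, -0.7]
finger_gap: 0.363
```

```bash
python3 - <<'E'
from h import *
a=st()
to([.484,.2158,.16],85.5)
E
```

```text
t 24.5 tcp [0.4837 0.2146 0.2084] yaw 85.61 tilt 0.36 gap 31.0 F [-0.2  0.5 -0.7] q [ 0.21  0.43  1.7  -0.01  1.01  0.29]
to [0.484, 0.2158, 0.16] 85.5 shift [ 1.4  0.  48.4] turn [0.3 0.3 0.1]
```

>>> {"method": "drive_tool", "body": {"motion": [1,0,30,0.3,0.3,0,24,1,0,70,0.3,0.3,0,24,1,0,105,0.3,0.3,0,24,1,0,132,0.3,0.3,0,24,1,0,148,0.3,0.3,0,24,1,0,156,0.3,0.3,0,24,1,0,160,0.3,0.3,0,24,1,0,161,0.3,0.3,0,24]}}

```text
t: 25.5
tcp_pos: [0.4849, 0.2149, 0.0479]
tool_rot: [0.734, 0.68, 0.001, -0.0]
force: [0.9, 0.7, -0.1]
finger_gap: 0.362
```

```bash
python3 - <<'E'
from h import *
a=st()
to([.484,.2158,.0444],85.5)
s=manip.snapshot("wrist");cv2.imwrite("pics/wrist15.png",s["color"][:,:,::-1])
E
```

```text
t 25.5 tcp [0.4849 0.2149 0.0479] yaw 85.61 tilt 0.07 gap 30.9 F [ 0.9  0.7 -0.1] q [0.21 0.69 1.81 0.   0.64 0.28]
to [0.484, 0.2158, 0.0444] 85.5 shift [ 0.8 -1.   3.5] turn [ 0.  -0.1  0.1]
```

View pics/wrist15.png

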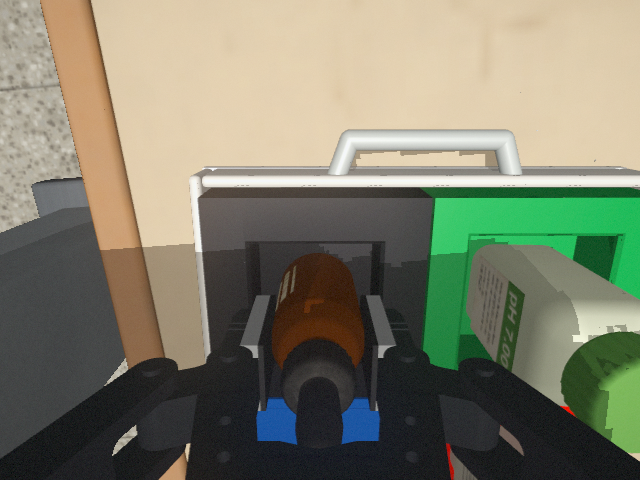

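Dropper is inside the black pocket, centred between its walls (u≈317, pocket 247–383). Lower to contact.

>>> {"method": "drive_tool", "body": {"motion": [0.5,0,1,0,0,0,24,0.5,0,2,0,0,0,24,0.5,0,2.7,0,0,0,24,0.5,0,2.7,0,0,0,24]}}

```text
t: 26.05
tcp_pos: [0.4849, 0.2155, 0.0452]
tool_rot: [0.734, 0.68, 0.001, -0.0]
force: [-0.4, 1.0, -0.8]
finger_gap: 0.359
```

>>> {"method": "drive_tool", "body": {"motion": [0,0,0.5,0,0,0,24,0,0,1,0,0,0,24,0,0,1.2,0,0,0,24,0,0,1.2,0,0,0,24]}}

```text
t: 26.55
tcp_pos: [0.4849, 0.2155, 0.0443]
tool_rot: [0.734, 0.68, 0.001, -0.0]
force: [-0.2, 0.2, 4.2]
finger_gap: 0.361
```

>>> {"method": "drive_tool", "body": {"motion": [0,0,0,0,0,0,33,0,0,0,0,0,0,37,0,0,0,0,0,0,44,0,0,0,0,0,0,50,0,0,-10,0,0,0,50,0,0,-40,0,0,0,50,0,0,-85,0,0,0,50,0,0,-140,0,0,0,50]}}

```text
t: 27.55
tcp_pos: [0.484, 0.2152, 0.1855]
tool_rot: [0.734, 0.68, -0.0, -0.001]
force: [0.8, 0.5, -0.2]
finger_gap: 0.586
```

```bash
python3 - <<'E'
from h import *
a=st(); to([.55,-.26,.24],90)
s=manip.snapshot("side");cv2.imwrite("pics/side16.png",cv2.resize(s["color"][160:340,200:440,::-1],None,fx=3,fy=3,interpolation=cv2.INTER_CUBIC))
E
```

```text
t 27.55 tcp [0.484  0.2152 0.1855] yaw 85.62 tilt 0.08 gap 50.0 F [ 0.8  0.5 -0.2] q [0.21 0.46 1.72 0.   0.96 0.28]
to [0.55, -0.26, 0.24] 90 shift [-468.7  102.   -54.9] turn [-0.1 -0.  -4.4]
```

View pics/side16.png

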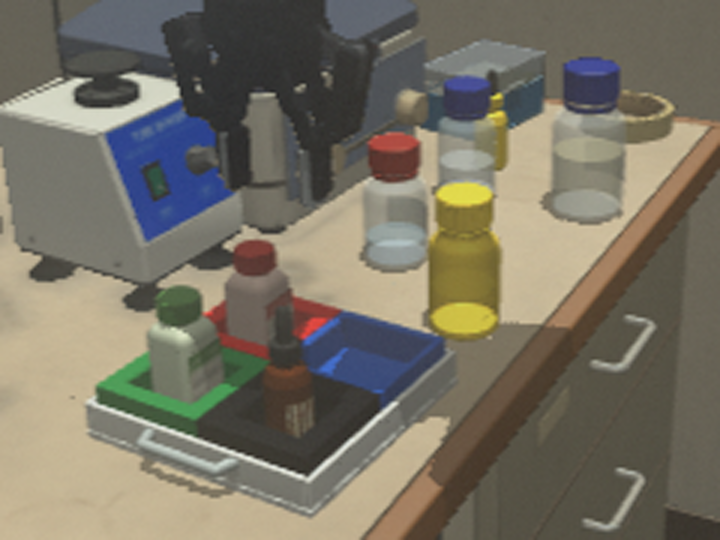

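>>> {"method": "drive_tool", "body": {"motion": [-40,9,-25,0,0,0,60,-95,20,-50,0,0,0,65,-155,33,-55,0,0,-1,65,-215,46,-55,0,0,-2,65,-275,60,-55,0,0,-3,65,-330,72,-55,0,0,-4,65,-385,84,-55,0,0,-4.4,65,-430,94,-55,0,0,-4.4,65]}}

```text
t: 28.6
tcp_pos: [0.5489, -0.222, 0.2476]
tool_rot: [0.707, 0.707, 0.006, 0.004]
force: [1.2, 0.4, -0.1]
finger_gap: 0.763
```

>>> {"method": "drive_tool", "body": {"motion": [-20,4,0,0,0,0,65,-35,6,0,0,0,0,65,-40,7,0,0,0,0,65,-40,7,0,0,0,0,65]}}

```text
t: 29.1
tcp_pos: [0.5558, -0.2609, 0.2476]
tool_rot: [0.707, 0.707, 0.006, 0.003]
force: [-0.6, 0.2, -0.2]
finger_gap: 0.759
```

```bash
python3 - <<'E'
from h import *
a=st(); to([.557,-.2279,.15],90)
s=manip.snapshot("wrist");cv2.imwrite("pics/wrist17.png",s["color"][:,:,::-1])
c,st_,m=blob(s,(108,132),(280,150,440,350),sat=110,val=40); print("cap",c,st_,ray(s,*c,.113).round(4))
E
```

```text
t 29.1 tcp [ 0.5558 -0.2609  0.2476] yaw 90.04 tilt 0.83 gap 64.8 F [-0.6  0.2 -0.2] q [-0.63  0.49  1.45  0.01  1.19 -0.63]
to [0.557, -0.2279, 0.15] 90 shift [32.6 -0.2 97.7] turn [ 0.8 -0.2  0. ]
cap [319.70568562 181.37123746] [ 289  150   62   61 2691] [ 0.5595 -0.2326  0.113 ]
```

View pics/wrist17.png

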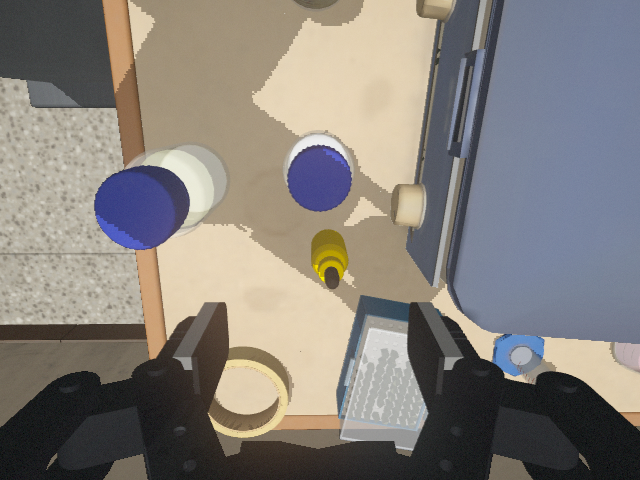

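```bash
python3 - <<'E'
from h import *
s=manip.snapshot("wrist")
for z in (0.05,.08,.11): print(z,ray(s,391,205,z).round(3), "case edge",ray(s,440,180,z).round(3))
c,st_,m=blob(s,(108,132),(270,130,380,250),sat=110,val=40); print("cap",c,st_,ray(s,*c,.113).round(4))
to([.5585,-.2295,.16],90); to([.5585,-.2295,.079],90)
E
```

```text
0.05 [ 0.62  -0.262  0.05 ] case edge [ 0.659 -0.242  0.05 ]
0.08 [ 0.614 -0.256  0.08 ] case edge [ 0.649 -0.237  0.08 ]
0.11 [ 0.608 -0.249  0.11 ] case edge [ 0.64  -0.232  0.11 ]
cap [319.61877256 181.04187726] [ 289  148   62   63 2770] [ 0.5594 -0.2322  0.113 ]
to [0.5585, -0.2295, 0.16] 90 shift [30.7  1.6 87.8] turn [ 0.8 -0.2  0.1]
to [0.5585, -0.2295, 0.079] 90 shift [ 30.4   0.4 168.8] turn [ 0.8 -0.2  0.1]
```

>>> {"method": "drive_tool", "body": {"motion": [10,1,20,0.8,-0.2,0,56,25,1.5,50,0.8,-0.2,0,56,30,1.5,75,0.8,-0.2,0,56,30,1,88,0.8,-0.2,0,56,30,1,90,0.8,-0.2,0,56,30,1,90,0.8,-0.2,0,56]}}

```text
t: 29.95
tcp_pos: [0.5585, -0.2305, 0.1582]
tool_rot: [0.707, 0.707, 0.0, 0.0]
force: [-0.1, 0.4, 0.5]
finger_gap: 0.655
```

```bash
python3 - <<'E'
from h import *
a=st(); to([.5585,-.2302,.079],90)
s=manip.snapshot("wrist");cv2.imwrite("pics/wrist18.png",s["color"][:,:,::-1])
c,st_,m=blob(s,(108,132),(250,130,390,350),sat=110,val=40); print("cap",c,st_,ray(s,*c,.113).round(4))
E
```

```text
t 29.95 tcp [ 0.5585 -0.2305  0.1582] yaw 90.06 tilt 0.04 gap 55.9 F [-0.1  0.4  0.5] q [-0.58  0.59  1.56  0.    1.   -0.58]
to [0.5585, -0.2302, 0.079] 90 shift [ 0.3 -0.  79.2] turn [0.  0.  0.1]
cap [319.14524301 270.02233064] [ 275  231   88   80 5329] [ 0.5597 -0.2305  0.113 ]
```

View pics/wrist18.png

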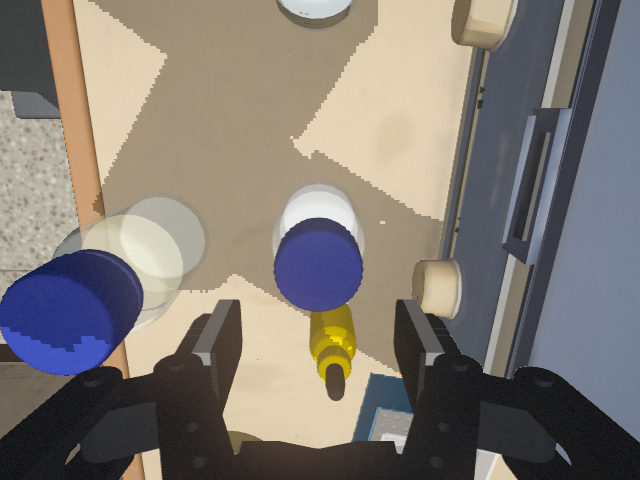

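>>> {"method": "drive_tool", "body": {"motion": [0,0.5,15,0,0,0,56,0,0.5,35,0,0,0,56,0,0.5,54,0,0,0,56,0,0.5,68,0,0,0,56,0,0.5,75,0,0,0,56,0,0.5,78,0,0,0,56,0,0.5,79,0,0,0,56]}}

```text
t: 30.88
tcp_pos: [0.5595, -0.231, 0.0798]
tool_rot: [0.707, 0.707, 0.0, 0.001]
force: [-0.8, -0.4, -1.0]
finger_gap: 0.656
```

```bash
python3 - <<'E'
from h import *
a=st()
s=manip.snapshot("wrist");cv2.imwrite("pics/wrist19.png",s["color"][:,:,::-1])
E
```

```text
t 30.88 tcp [ 0.5595 -0.231   0.0798] yaw 90.05 tilt 0.13 gap 56.1 F [-0.8 -0.4 -1. ] q [-0.58  0.7   1.6   0.    0.84 -0.58]
```

View pics/wrist19.png

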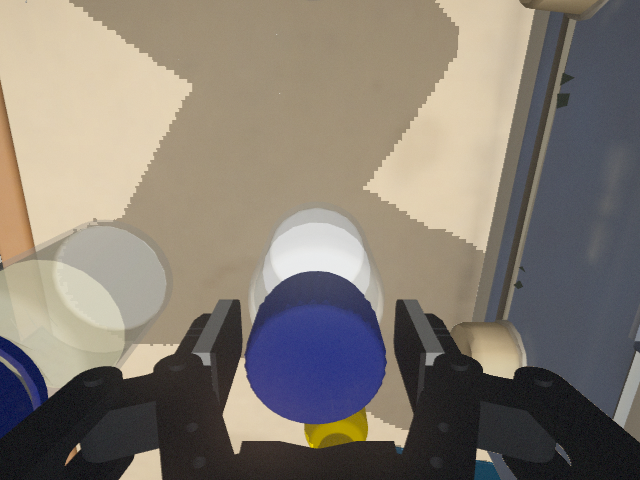

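>>> {"method": "drive_tool", "body": {"motion": [0,-0.5,0,0,0,0,50,0,-0.5,0,0,0,0,44,0,-0.5,0,0,0,0,34,0,-0.5,0,0,0,0,34,0,-0.5,0,0,0,0,34,0,-0.5,0,0,0,0,34,0,-0.5,0,0,0,0,34], "force": 60}}

```text
t: 31.8
tcp_pos: [0.559, -0.2311, 0.0806]
tool_rot: [0.707, 0.707, 0.0, 0.001]
force: [-2.1, 0.2, 5.6]
finger_gap: 0.477
```

>>> {"method": "drive_tool", "body": {"motion": [0,0,-5,0,0,0,34,0,0,-15,0,0,0,34,0,0,-30,0,0,0,34,0,0,-35,0,0,0,34]}}

```text
t: 32.3
tcp_pos: [0.5598, -0.2315, 0.1171]
tool_rot: [0.707, 0.707, 0.001, 0.003]
force: [0.7, -0.6, -2.7]
finger_gap: 0.474
```

```bash
python3 - <<'E'
from h import *
a=st(); to([.4772,.129,.25],85.5); to([.53,-.1,.25],90)
s=manip.snapshot("wrist");cv2.imwrite("pics/wrist20.png",s["color"][:,:,::-1])
s=manip.snapshot("side");cv2.imwrite("pics/side20.png",cv2.resize(s["color"][120:300,260:460,::-1],None,fx=3,fy=3,interpolation=cv2.INTER_CUBIC))
E
```

```text
t 32.3 tcp [ 0.5598 -0.2315  0.1171] yaw 90.06 tilt 0.31 gap 40.5 F [ 0.7 -0.6 -2.7] q [-0.58  0.65  1.58  0.    0.91 -0.58]
to [0.4772, 0.129, 0.25] 85.5 shift [ 360.2  -81.6 -134.3] turn [0.3 0.2 4.6]
to [0.53, -0.1, 0.25] 90 shift [ 131.2  -29.  -133.4] turn [0.3 0.2 0.1]
```

View pics/wrist20.png

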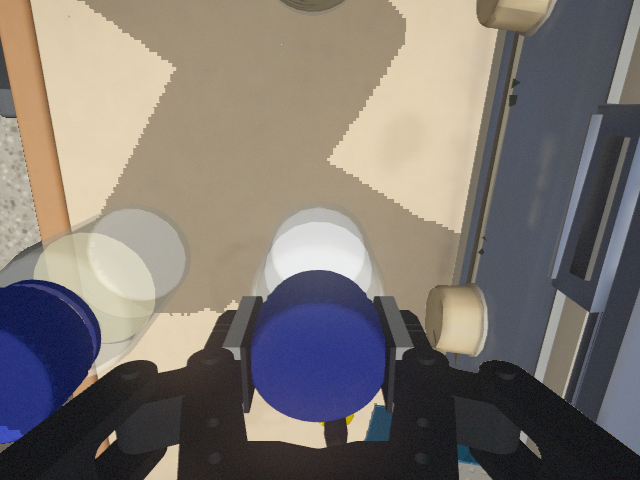

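View pics/side20.png

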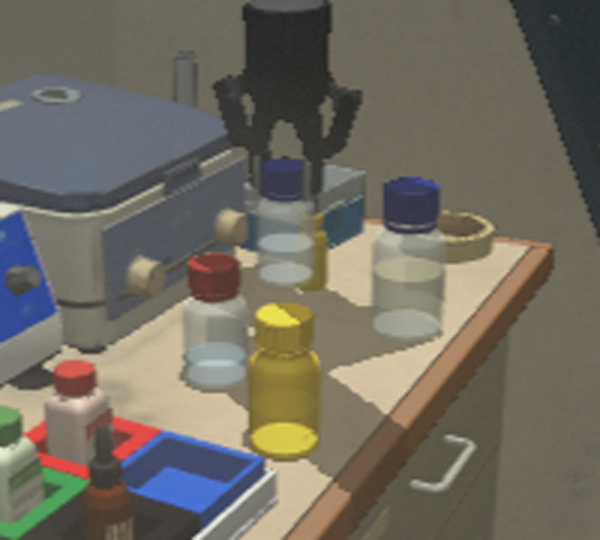

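>>> {"method": "drive_tool", "body": {"motion": [0,0,-20,0,0,0,34,0,0,-50,0,0,0,34,0,0,-85,0,0,0,34,0,0,-115,0,0,0,34,15,-3,-130,0,0,0,34,45,-10,-133,0.3,0.2,0,34,85,-19,-133,0.3,0.2,0,34,130,-29,-133,0.3,0.2,0,34]}}

```text
t: 33.4
tcp_pos: [0.5283, -0.0989, 0.2483]
tool_rot: [0.707, 0.707, -0.0, -0.002]
force: [0.4, 0.9, -2.6]
finger_gap: 0.47
```

>>> {"method": "drive_tool", "body": {"motion": [45,-10,0,0,0,0,34,90,-20,0,0,0,1,34,135,-31,0,0,0,2,34,175,-40,0,0,0,3,34,205,-47,0,0,0,4,34,220,-51,0,0,0,4.5,34,227,-52,0,0,0,4.5,34,227,-52,0,0,0,4.5,34]}}

```text
t: 34.4
tcp_pos: [0.4756, 0.1284, 0.2486]
tool_rot: [0.734, 0.679, -0.001, -0.002]
force: [-1.0, -0.9, -1.5]
finger_gap: 0.471
```

```bash
python3 - <<'E'
from h import *
a=st(); to([.4772,.129,.0936],85.5)
s=manip.snapshot("wrist");cv2.imwrite("pics/wrist21.png",s["color"][:,:,::-1])
E
```

```text
t 34.4 tcp [0.4756 0.1284 0.2486] yaw 85.58 tilt 0.28 gap 40.2 F [-1.  -0.9 -1.5] q [0.03 0.33 1.73 0.   1.08 0.11]
to [0.4772, 0.129, 0.0936] 85.5 shift [  0.4   2.3 155. ] turn [-0.3 -0.1  0.1]
```

View pics/wrist21.png

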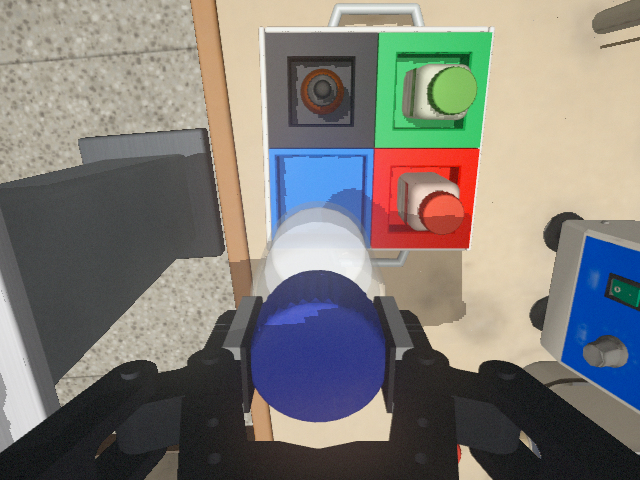

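>>> {"method": "drive_tool", "body": {"motion": [0,2,20,-0.3,-0.1,0,34,0,2,55,-0.3,-0.1,0,34,0,2,90,-0.3,-0.1,0,34,0,2,118,-0.3,-0.1,0,34,0,2,138,-0.3,-0.1,0,34,0,2,147,-0.3,-0.1,0,34,0,2,151,-0.3,-0.1,0,34,0,2,152,-0.3,-0.1,0,34]}}

```text
t: 35.45
tcp_pos: [0.4779, 0.1279, 0.0971]
tool_rot: [0.734, 0.679, 0.001, 0.001]
force: [-0.8, -0.1, -2.8]
finger_gap: 0.477
```

```bash
python3 - <<'E'
from h import *
a=st(); to([.4772,.129,.0936],85.5)
s=manip.snapshot("wrist");cv2.imwrite("pics/wrist22.png",s["color"][:,:,::-1])
E
```

```text
t 35.45 tcp [0.4779 0.1279 0.0971] yaw 85.52 tilt 0.12 gap 40.7 F [-0.8 -0.1 -2.8] q [ 0.04  0.57  1.88 -0.    0.69  0.11]
to [0.4772, 0.129, 0.0936] 85.5 shift [ 1.  -0.8  3.5] turn [ 0.1 -0.   0. ]
```

View pics/wrist22.png

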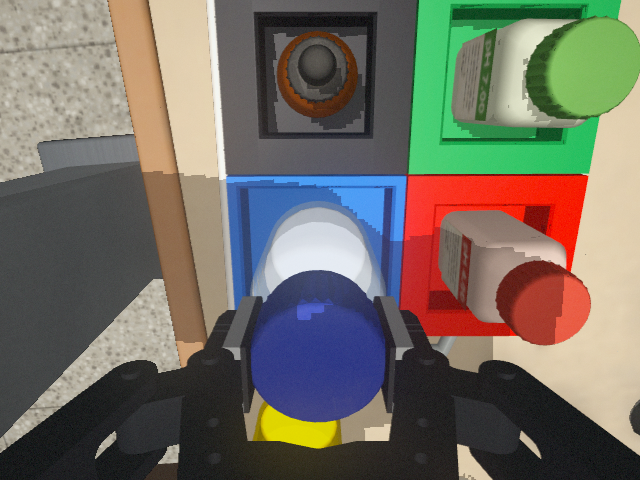

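Inside the blue pocket, centred (u≈319). Lower to contact.

>>> {"method": "drive_tool", "body": {"motion": [0,0,1,0,0,0,34,0,0,2,0,0,0,34,0,0,2.8,0,0,0,34,0,0,2.8,0,0,0,34]}}

```text
t: 36.0
tcp_pos: [0.4778, 0.128, 0.0943]
tool_rot: [0.734, 0.679, 0.001, 0.001]
force: [-0.0, 0.4, -2.2]
finger_gap: 0.474
```

>>> {"method": "drive_tool", "body": {"motion": [0,0,0.5,0,0,0,34,0,0,1,0,0,0,34,0,0,1.2,0,0,0,34,0,0,1.2,0,0,0,34]}}

```text
t: 36.5
tcp_pos: [0.4779, 0.1281, 0.0935]
tool_rot: [0.734, 0.679, 0.001, 0.001]
force: [-0.9, -0.3, 3.4]
finger_gap: 0.474
```

>>> {"method": "drive_tool", "body": {"motion": [0,0,0,0,0,0,43,0,0,0,0,0,0,47,0,0,0,0,0,0,53,0,0,0,0,0,0,60,0,0,-10,0,0,0,60,0,0,-40,0,0,0,60,0,0,-80,0,0,0,60,0,0,-120,0,0,0,60]}}

```text
t: 37.5
tcp_pos: [0.4774, 0.1281, 0.2152]
tool_rot: [0.734, 0.679, 0.001, 0.001]
force: [0.6, 0.4, -0.8]
finger_gap: 0.7
```

>>> {"method": "drive_tool", "body": {"motion": [-40,0,-10,0,0,0,60,-90,0,-10,0,0,0,60,-140,0,-10,0,0,0,60,-175,0,-10,0,0,0,60,-180,0,-10,0,0,0,60,-180,0,-10,0,0,0,60]}}

```text
t: 38.25
tcp_pos: [0.4632, -0.0511, 0.2255]
tool_rot: [0.734, 0.679, 0.001, 0.001]
force: [-0.4, 0.3, 0.1]
finger_gap: 0.705
```

```bash
python3 - <<'E'
from h import *
a=st()
for n in ("wrist","side","top"):
    s=manip.snapshot(n);cv2.imwrite(f"pics/{n}23.png",s["color"][:,:,::-1])
    if n=="side": cv2.imwrite("pics/side23.png",cv2.resize(s["color"][160:340,200:440,::-1],None,fx=3,fy=3,interpolation=cv2.INTER_CUBIC))
    if n=="top":
        def f(nm,hr,roi,z,**k):
            c,_,m=blob(s,hr,roi,**k); print(nm,ray(s,*c,z).round(4))
        f("red round",(170,6),(355,190,400,230),.109,sat=150)
        f("large blue",(110,130),(435,245,495,290),.139,sat=150)
E
```

```text
t 38.25 tcp [ 0.4632 -0.0511  0.2255] yaw 85.48 tilt 0.17 gap 60.2 F [-0.4  0.3  0.1] q [-0.35  0.32  1.83  0.    0.99 -0.27]
red round [ 0.5671 -0.0832  0.109 ]
large blue [ 0.4437 -0.2475  0.139 ]
```

View pics/wrist23.png

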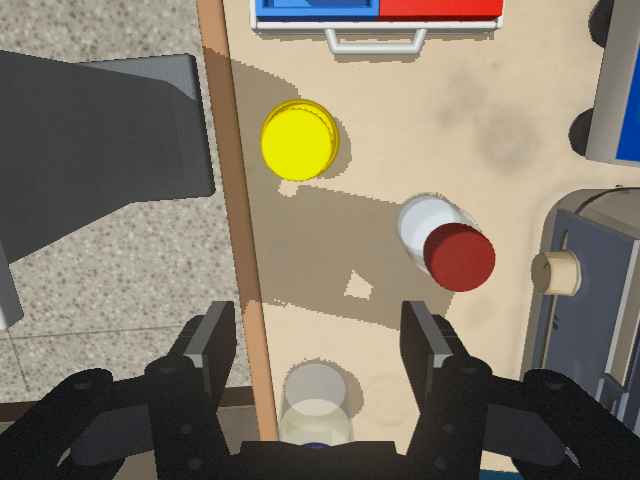

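View pics/side23.png

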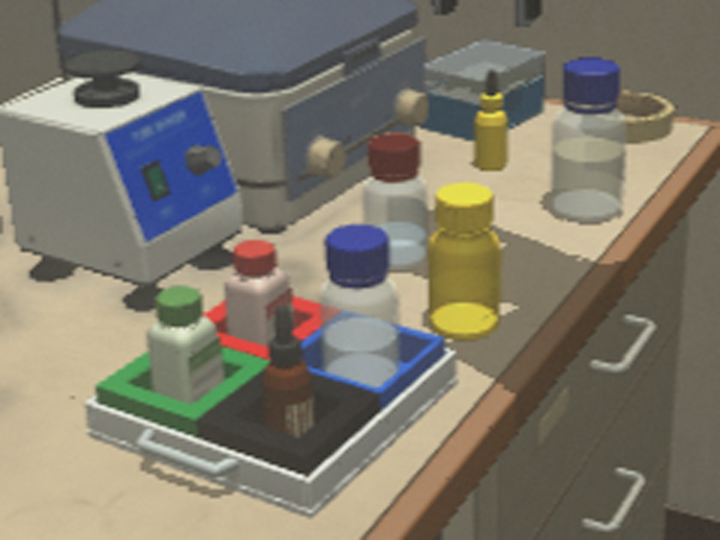

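View pics/top23.png

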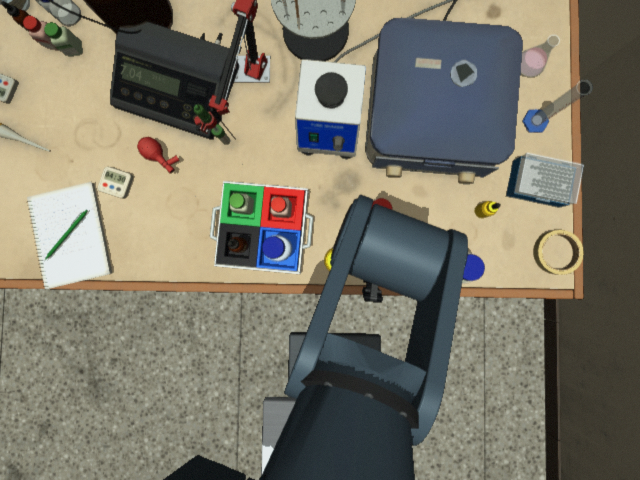

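```bash
python3 - <<'E'
from h import *
print(manip.sign_off()); st()
E
```

```text
the job is handed in; nothing more can be done
None
the job is handed in; nothing more can be done
```

All four kit bottles are in the caddy, placed in the order you gave: red, green, dropper, small blue. The job is handed in, at about 38 s on the robot's clock.

- **Placing:** I lowered each bottle until the wrist force rose to about 3 to 6 N, which came within about 1 mm of the height expected for its pocket floor. Only then did I release it and lift straight up.
- **Final pictures:** The side and top views show all four upright in their matching pockets. The gripper was clear, touching nothing.
- **Bottles left alone:** The larger blue-capped bottle, the red-capped round bottle and the yellow look-alikes stand where they were in the side view.
- **Check that disagreed:** The last automatic position reading put the red-capped round bottle about 12 mm off and the large blue one about 5 mm off. The arm was partly covering both caps in that top view. The unobstructed side view shows both at the same pixels as before, so I take the offset as an effect of the arm in the way.

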